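# Tare the cork ring and stand the round-bottomed flask on the scale

## Task

The round-bottomed flask is to be weighed: put the cork ring flat in the middle of the scale's steel pan and let go of it, then press the blue tare button fully down, and only then take the flask from its slanted cradle and stand it gently in the cork ring, neck upright, and let go. Do not tip the flask over, and leave the other things on the counter and the cradle as they are.

Things in the scene. Friction and masses are not known exactly. Their poses are not given: they have to be found in the camera images.
- flask_neck (a point): Grip point on the flask's straight round neck (26 mm in diameter), on its axis 80 mm from the ball's centre; z points along the neck from ball to stopper. A slight lip lies 100 to 106 mm and a fixed cork stopper up to 118 mm from the ball's centre. At the start the flask rests in the cradle, neck leaning 35 degrees from vertical toward the cradle's -x.
- flask_ball (a point): Centre of the ball (64 mm in diameter) of the amber glass round-bottomed flask, about 0.12 kg; on the neck's axis 80 mm below the grip point, same axes. Standing in the cork ring, it is 51 mm above the ring's underside.
- ring_middle (a point): Centre of the loose cork ring, half-way up: a plain ring 62 mm in outer diameter, 44 mm in inner diameter, 28 mm tall, about 0.06 kg, standing flat on the counter at the start; z is its axis, up. Grip it across the outside.
- cork_ring: The cork ring; origin at the centre of its underside, z up its axis.
- flask: The flask; origin at its ball's centre, z along the neck.
- pan_top (a point): Centre of the top of the scale's round steel pan (124 mm in diameter), 40 mm above the counter. Axes as the scale's.
- scale: White bench scale, fixed: 200 mm along its x, 170 mm along its y, case top 30 mm above the counter; origin at the centre of its underside, z up. The pan's centre is at x = +28 mm; the front, with the blank display (y = +32 mm) and the blue button (y = -48 mm), faces -x, roughly toward the robot.
- tare_top (a point): Centre of the top of the round blue tare button (28 mm in diameter) on the scale's front right; moves with the button. z up.
- tare (a joint): Travel of the tare button: 0 up, 0.006 m fully down; a spring returns it, fully down takes about 4 N.
- cradle: Wooden slanted cradle, fixed: base 130 x 85 x 16 mm, a tilted cup (60 mm across) for the ball and a forked rest (24 mm wide, about 112 mm tall) under the lower half of the neck, narrower than the neck and reaching 58 mm from the ball's centre. Origin under the middle of its base; the neck leans toward its -x, roughly toward the robot. Lift the flask straight up out of it.
- mug: Bystander: white mug with dark stripes, 86 x 120 x 90 mm; origin at the centre of its underside.
- dropper: Bystander: amber dropper bottle with a black dropper, 34 mm wide, 102 mm tall; origin at the centre of its underside.
- balm: Bystander: round tin with a red lid, 58 mm wide, 50 mm tall; origin at the centre of its underside.
Not all that is in view belongs to the job. There is more than one size of the flask; the job needs the larger. Several things look just like the cork_ring: the one meant starts farthest from the robot's base.

How it is judged (in metres and radians):
On the way, in this order (a step that is already met when the one before it is completed fails the run):
1. the cork ring lies flat in the middle of the pan, let go of (horizontal distance between ring_middle and pan_top below 0.02 m and z of ring_middle in the frame of pan_top between 0.01 and 0.018 m and angle between the z axis of cork_ring and the z axis of scale, either way round below 0.1 rad and contact force between the fingers and cork_ring below 0.05 N and linear speed of cork_ring below 0.02 m/s), for 0.2 s.
2. the tare button is pressed fully down with the ring alone on the pan and the flask still in its cradle (horizontal distance between ring_middle and pan_top below 0.02 m and z of ring_middle in the frame of pan_top between 0.01 and 0.018 m and angle between the z axis of cork_ring and the z axis of scale, either way round below 0.1 rad and value of joint tare above 0.0045 m and distance of flask_ball from where it was at the start of the episode below 0.02 m), for 0.05 s.
3. the flask stands upright in the ring on the pan (horizontal distance between ring_middle and pan_top below 0.02 m and z of ring_middle in the frame of pan_top between 0.01 and 0.018 m and angle between the z axis of cork_ring and the z axis of scale, either way round below 0.1 rad and horizontal distance between flask_ball and ring_middle below 0.005 m and z of flask_ball in the frame of pan_top between 0.046 and 0.056 m and angle between flask_neck's own z axis and vertical below 0.14 rad), for 0.2 s.
At the end, for the whole second after the job is handed in: Ring flat on the pan, within 20 mm of its centre; flask seated in the ring (ball centre 46-56 mm above the pan, within 5 mm of its axis), neck within 8 degrees (0.14 rad) of vertical, both released and at rest; button up (all of step 3 and contact force between the fingers and cork_ring below 0.05 N and contact force between the fingers and flask below 0.05 N and value of joint tare below 0.002 m and linear speed of flask below 0.01 m/s and angular speed of flask below 0.1 rad/s); the robot touches nothing.
It fails at once if the flask is tipped over (more than 63 degrees from vertical) (angle between flask_neck's own z axis and vertical above 1.1 rad).
It fails at once if the flask is set down hard on the ring (over 20 N) (contact force between flask and cork_ring above 20 N).
It fails at once if the mug is moved more than 30 mm (distance of mug from where it was at the start of the episode above 0.03 m).
It fails at once if the dropper bottle is moved more than 30 mm (distance of dropper from where it was at the start of the episode above 0.03 m).
It fails at once if the red-lidded tin is moved more than 30 mm (distance of balm from where it was at the start of the episode above 0.03 m).
It also fails if it takes over 61 s, if anything falls off the work surface, if the arm or the gripper's body presses on something with over 40 N, if the wrist force passes 120 N, or if a joint passes its speed limit or range.

## Robot

A 6-joint arm with a two-finger parallel gripper is mounted at the origin on a cart in front of the work surface, level with it; the furniture and walls round the work are solid. World frame = base frame: x ahead of the robot, y to its left, z up, the work surface at z = 0. Lengths are in mm, angles in rad, forces in N, time in s.
With the tool pointing down it reaches from about 275 to 750 mm from the base axis. Payload 10.2 kg.
Tool frame: the origin (TCP) lies midway between the tips of the shut fingers; the grasp point (between the pads) lies 19 mm behind it; y points along the fingers, z is the direction in which the jaws open and shut, and the axes are right-handed (so a half turn about y gives the same grasp; the last joint's range is limited). The gripper opens to 85 mm and grips with 20 to 120 N. Pads are 22 mm wide; open, the fingers measure 114 mm over their backs; the gripper's body (76 mm by 85 mm) begins 54 mm behind the grasp point. The pads swing forward as they close: fully open they stand 13 mm farther back than shut.
Start: joints at [0.968, 0.313, 1.498, -0, 1.331, -0.223], TCP at [194.649, 487.589, 231.294] pointing down, gripper open.
Joint ranges: [-2.94, 2.94], [-0.97, 2.17], [0.19, 2.56], [-1.23, 4.37], [0.02, 3.11], [-2.88, 2.88]. Speed limits (rad/s): [2.39, 2.39, 3.01, 3.14, 3.14, 3.14].

## Interface

Orientations are given as a unit quaternion [w, x, y, z].
In Python, from rig import ctrl gives the robot as it stands.
- The arm moves only by the shell command python3 -m inch 'ROWS' [OPENING] [FORCE]. ROWS is JSON, one flat list of numbers, 6 for each row, row after row: the shift along the tool's x, y, z in cm, then the turn, a rotation vector about the tool's x, y, z in rad. A call has 1 to 8 rows; each row is the pose to reach, as a shift and turn from the pose commanded when the call began, along the tool's axes at that moment; what a row does not reach only later rows make up. A row lasts 1/12 s, in which the tool goes at most 41.7 mm and 7.16 degrees, less where a joint would pass 70% of its speed; a pose out of reach is approached as far as the arm can. A call with a gripper value outside its range is refused whole. OPENING is the gripper command: -1 is fully open, 1 is shut, values between are in proportion, set as the call begins (- or left out, the last holds). The fingers move at their own pace and stop on an object; FORCE is the grip in N (left out, the last holds). Time passes only in rows, so rows that repeat a pose let the fingers close. It gives the time, the measured TCP pose, the force and the opening at its end, in the units of the state.
- ctrl.sense(): the state, without advancing time (a new reading comes with each control period).
- ctrl.capture(name): name is "side" or "top"; returns the picture (400x640x3 uint8, red, green, blue); there is no depth.
- ctrl.get_calibration(name): a dict with "fx", "fy", "cx", "cy" (pixels), "world_to_cam" (4x4, takes a point from world to camera coordinates). Camera axes: x right, y down, z forward; pixel columns grow to the right and rows downward; lengths in mm; the calibration is good to about 2 mm. A picture is of the moment at which its call begins. get_calibration takes no time and is no camera call.
- ctrl.finish_job(): hands the job in, once; it reports no verdict.
Trained networks look in the newest picture that a camera, given by its name, has taken for a name from the list of things; names that differ only in an ending like _2 or _b are one class to them, and where a whole thing is asked for, a point or a joint stands for the part that bears it (a point fixed in the world has none). Each returns a list of dicts, best first, with "score" (0 to 1); they miss things now and then, are a little off and sometimes report something else, mostly with a low value. They report only what shows in the picture. A call takes as long as a camera call. They do not tell look-alikes from the thing itself.
- ctrl.search_frame(thing, camera): "uv" ([column, row] in pixels, amid what is visible of it).
The state is a dict: "time_s": time; "joints": joint angles; "dq": joint speeds; "tau": joint torques, N m; "eef_pos": TCP position; "ee_rot": TCP orientation; "force": force on the tool from outside, world axes, zero at the start; "wrist_torque": the same for the moment, N m; "grip_width": opening from 0.0 (shut) to 1.0 (fully open).
Only numpy, scipy, OpenCV 4.12 (cv2) and the standard library are available. Lean on these libraries where they do the work, as an engineer would, in place of code of your own. Each camera call takes 0.05 s, during which the arm holds its last target.

## Working session

There is one attempt and no reset: what is moved stays moved. The work goes in short steps, Python scripts to look and compute and a shell command to move; the robot and the scene stay as the last step left them, time stands still between calls to the robot, and variables do not carry over. Pictures are saved under pics/ and viewed, and the job is handed in when it is done.

```bash
ls; mkdir -p pics; python3 - <<'E'
from rig import ctrl
import cv2
print(ctrl.sense())
for n in("side","top"):
    im=ctrl.capture(n); cv2.imwrite(f"pics/{n}0.png",im[:,:,::-1])
    c=ctrl.get_calibration(n); print(n,c)
    for t in("cork_ring","flask","scale","tare_top","cradle","mug","dropper","balm","flask_neck","flask_ball","pan_top","ring_middle"):
        print(n,t,[( [round(x) for x in d["uv"]],round(d["score"],2)) for d in ctrl.search_frame(t,n)])
E
```

```text
pics
{'time_s': 0.0, 'joints': array([ 9.67587355e-01,  3.13455487e-01,  1.49844907e+00, -1.14546223e-05,
        1.33101131e+00, -2.23390757e-01]), 'dq': array([-0.00129863, -0.00033906, -0.00123159, -0.00010283, -0.00074888,
        0.00155998]), 'tau': array([-8.40213324e-04, -4.12272871e+01, -2.59732229e+01, -2.58801983e-04,
        4.28233747e-03,  2.04252564e-05]), 'eef_pos': array([194.50006541, 487.35690822, 230.72776039]), 'ee_rot': array([-0.693964  ,  0.69482404, -0.13366361,  0.13329502]), 'force': array([-0.5268083 , -0.06255721,  0.35275575]), 'wrist_torque': array([-0.00666442,  0.01076969, -0.05845203]), 'grip_width': 0.9977289399171204}
side {'fx': 438.0699317568291, 'fy': 438.0699317568291, 'cx': 324.6243121901585, 'cy': 199.72985538048795, 'world_to_cam': array([[-9.97986135e-01,  6.09244162e-02, -1.76603861e-02,
         5.75826754e+02],
       [ 4.06943981e-02,  4.01365399e-01, -9.15013542e-01,
         1.25917294e+02],
       [-4.86583980e-02, -9.13889508e-01, -4.03036386e-01,
         1.48999414e+03],
       [ 0.00000000e+00,  0.00000000e+00,  0.00000000e+00,
 
[... 936 characters left out ...]
 1.53659474e+03],
       [ 0.00000000e+00,  0.00000000e+00,  0.00000000e+00,
         1.00000000e+00]])}
top cork_ring [([170, 222], 0.65), ([189, 247], 0.65)]
top flask [([382, 224], 0.84), ([452, 228], 0.56), ([346, 149], 0.48)]
top scale [([275, 180], 0.92), ([349, 148], 0.68)]
top tare_top [([382, 222], 0.59), ([293, 200], 0.52)]
top cradle [([368, 235], 0.69)]
top mug [([185, 148], 0.89)]
top dropper [([348, 149], 0.68)]
top balm [([276, 182], 0.61), ([276, 250], 0.58)]
top flask_neck [([382, 222], 0.67), ([450, 228], 0.58)]
top flask_ball [([447, 226], 0.71), ([380, 221], 0.55)]
top pan_top [([278, 179], 0.8)]
top ring_middle [([169, 218], 0.78), ([178, 252], 0.48), ([383, 222], 0.43)]
```

View pics/side0.png

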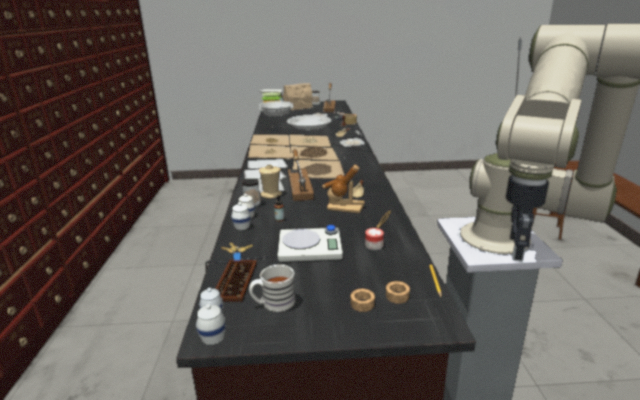

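View pics/top0.png

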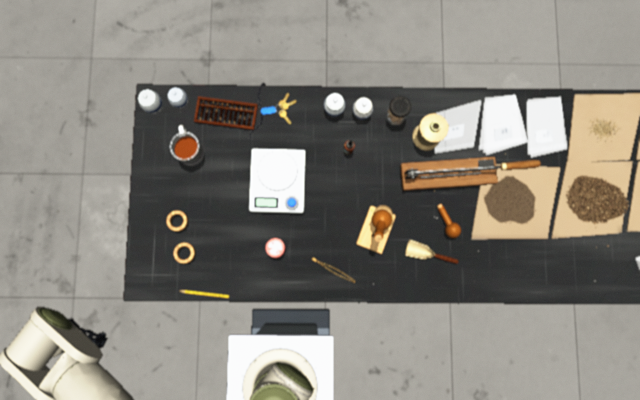

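Side view: rings at (361,300) and (397,292), the scale at (310,243), the flask in its cradle at (344,185). In the top view the rings are at (176,220) and (184,253), the scale at (277,180), the cradle and flask at (378,228), and the small flask is lying at (448,222). Next I'll crop and measure.

```bash
cat > h.py <<'E'
import numpy as np, cv2
from rig import ctrl
def onplane(n,uv,z):
    c=ctrl.get_calibration(n);T=c["world_to_cam"];R=T[:3,:3];t=T[:3,3]
    d=R.T@np.array([(uv[0]-c["cx"])/c["fx"],(uv[1]-c["cy"])/c["fy"],1]);o=-R.T@t
    return o+d*(z-o[2])/d[2]
def proj(n,p):
    c=ctrl.get_calibration(n);T=c["world_to_cam"];q=T[:3,:3]@np.asarray(p,float)+T[:3,3]
    return np.array([c["fx"]*q[0]/q[2]+c["cx"],c["fy"]*q[1]/q[2]+c["cy"]])
def tri(a,b):
    rows=[]
    A=[];B=[]
    for n,uv in(("top",a),("side",b)):
        c=ctrl.get_calibration(n);T=c["world_to_cam"];R=T[:3,:3];t=T[:3,3]
        d=R.T@np.array([(uv[0]-c["cx"])/c["fx"],(uv[1]-c["cy"])/c["fy"],1]);d/=np.linalg.norm(d);o=-R.T@t
        P=np.eye(3)-np.outer(d,d);A.append(P);B.append(P@o)
    x=np.linalg.lstsq(np.vstack(A),np.hstack(B),rcond=None)[0]
    return x,[np.linalg.norm(A[i]@x-B[i]) for i in(0,1)]
def crop(n,im,x0,y0,x1,y1,s,name):
    cv2.imwrite(f"pics/{name}.png",cv2.resize(im[y0:y1,x0:x1,::-1],None,fx=s,fy=s,interpolation=cv2.INTER_CUBIC))
E
python3 - <<'E'
from h import *
a=cv2.imread("pics/top0.png")[:,:,::-1];b=cv2.imread("pics/side0.png")[:,:,::-1]
crop("top",a,150,130,310,270,5,"t_left")
crop("top",a,340,190,470,270,6,"t_fl")
crop("side",b,260,150,420,320,3.5,"s_c")
for uv in((176,220),(184,253)): print(onplane("top",uv,28))
E
```

```text
[497.88151279 326.30317532  28.        ]
[396.54150302 297.14809474  28.        ]
```

View pics/t_left.png

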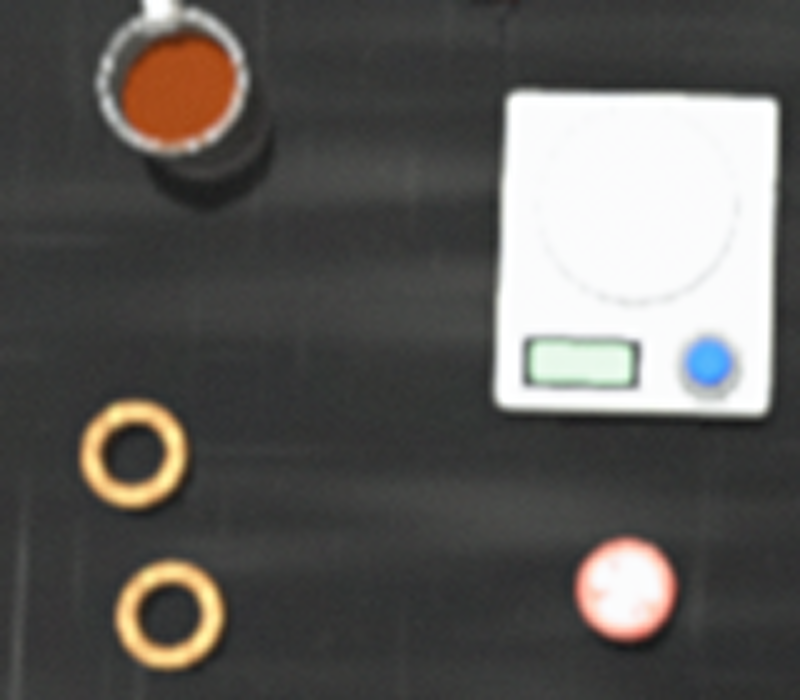

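View pics/t_fl.png

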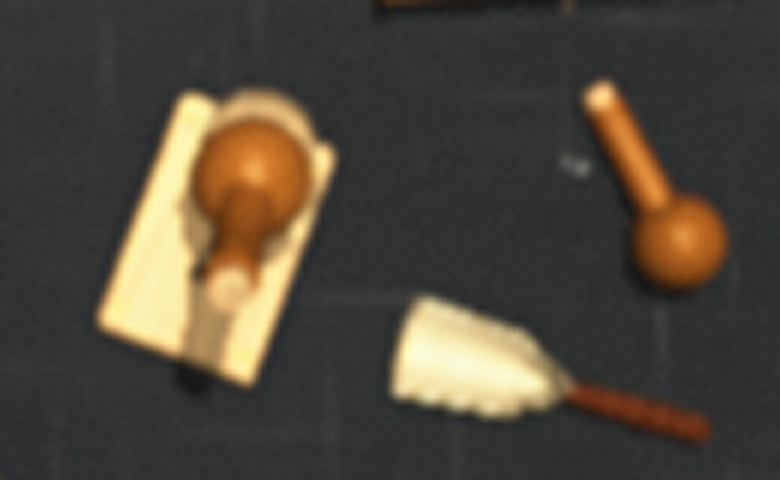

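View pics/s_c.png

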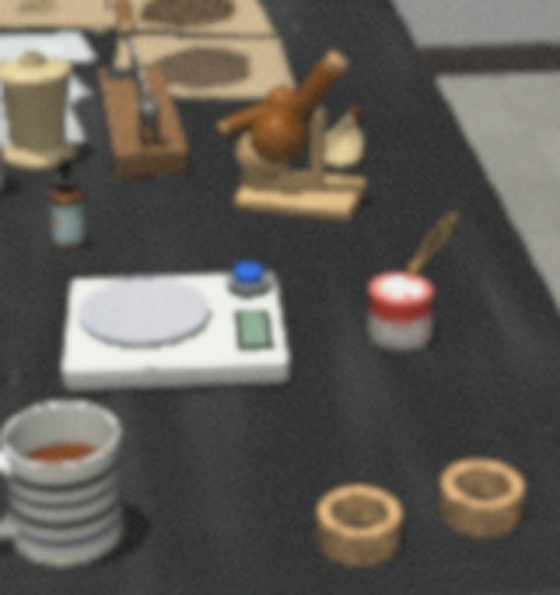

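```bash
cat > fit.py <<'E'
from h import *
from scipy.optimize import minimize
S=4
def hullmask(n,pts,shape=(400,640)):
    uv=np.array([proj(n,p) for p in pts])
    uv=((uv+.5)*S-.5)
    m=np.zeros((shape[0]*S,shape[1]*S),np.uint8)
    cv2.fillConvexPoly(m,cv2.convexHull(np.round(uv*16).astype(np.int32).reshape(-1,1,2)),255,shift=4)
    return cv2.resize(m,(shape[1],shape[0]),interpolation=cv2.INTER_AREA)/255.
def circ(c,r,z,k=48):
    a=np.linspace(0,2*np.pi,k,endpoint=False)
    return [[c[0]+r*np.cos(x),c[1]+r*np.sin(x),z] for x in a]
def cyl(c,r,z0,z1): return circ(c,r,z0)+circ(c,r,z1)
def box(c,yaw,lx,ly,z0,z1):
    R=np.array([[np.cos(yaw),-np.sin(yaw)],[np.sin(yaw),np.cos(yaw)]])
    return [[*(np.array(c)+R@np.array([sx*lx/2,sy*ly/2])),z] for sx in(-1,1) for sy in(-1,1) for z in(z0,z1)]
def fitmask(n,mask,f,x0,steps):
    g=lambda x:np.abs(hullmask(n,f(x))-mask).sum()
    sim=[np.array(x0)]+[np.array(x0)+np.eye(len(x0))[i]*steps[i] for i in range(len(x0))]
    r=minimize(g,x0,method="Nelder-Mead",options=dict(initial_simplex=sim,xatol=.05,fatol=.05,maxiter=300))
    return r.x,r.fun,mask.sum()
E
cat > meas.py <<'E'
from fit import *
ims={n:cv2.imread(f"pics/{n}0.png")[:,:,::-1] for n in("top","side")}
def comp(m,uv):
    m=cv2.morphologyEx(m.astype(np.uint8),cv2.MORPH_CLOSE,np.ones((3,3),np.uint8))
    k,l,s,c=cv2.connectedComponentsWithStats(m)
    ids=[i for i in range(1,k) if s[i,4]>20]
    j=min(ids,key=lambda i:np.hypot(*(c[i]-uv)));mm=(l==j).astype(np.uint8)
    cs,_=cv2.findContours(mm,cv2.RETR_EXTERNAL,cv2.CHAIN_APPROX_NONE)
    cv2.drawContours(mm,cs,-1,1,-1);return mm.astype(float)
for n in ims:
    hsv=cv2.cvtColor(ims[n],cv2.COLOR_RGB2HSV);h,s,v=[hsv[...,i].astype(int) for i in range(3)]
    orange=(h>5)&(h<30)&(s>70)&(v>60)
    for nm,p in(("ringA",(498,326)),("ringB",(397,297))):
        m=comp(orange,proj(n,(*p,14)));x,e,a=fitmask(n,m,lambda x:cyl(x,31,0,28),p,[5,5]);print(n,nm,x.round(1),round(e),a)
    white=(v>150)&(s<60) if n=="top" else (v>105)&(s<75)
    guess=onplane(n,{"top":(276.5,180.5),"side":(310,243)}[n],20)[:2]
    m=comp(white,proj(n,(*guess,20)))
    for y0 in(0,):
        x,e,a=fitmask(n,m,lambda x:box(x[:2],x[2]/100,200,170,0,30),[*guess,y0],[8,8,5]);print(n,"scale",x.round(1),round(e),a)
    blue=(h>100)&(h<125)&(s>120)&(v>90)
    b=comp(blue,{"top":(292,202),"side":(331,229)}[n]);ys,xs=np.nonzero(b);print(n,"blue",xs.mean(),ys.mean(),b.sum())
E
python3 meas.py
```

```text
Traceback (most recent call last):
  File "meas.py", line 14, in <module>
    m=comp(orange,proj(n,(*p,14)));x,e,a=fitmask(n,m,lambda x:cyl(x,31,0,28),p,[5,5]);print(n,nm,x.round(1),round(e),a)
                                         ~~~~~~~^^^^^^^^^^^^^^^^^^^^^^^^^^^^^^^^^^^^^
  File "fit.py", line 20, in fitmask
    r=minimize(g,x0,method="Nelder-Mead",options=dict(initial_simplex=sim,xatol=.05,fatol=.05,maxiter=300))
  File "fit.py", line 18, in <lambda>
    g=lambda x:np.abs(hullmask(n,f(x))-mask).sum()
                      ~~~~~~~~^^^^^^^^
  File "fit.py", line 5, in hullmask
    uv=np.array([proj(n,p) for p in pts])
                 ~~~~^^^^^
  File "h.py", line 8, in proj
    c=ctrl.get_calibration(n);T=c["world_to_cam"];q=T[:3,:3]@np.asarray(p,float)+T[:3,3]
ValueError: time passes only in moves, steps and waits
```

```bash
python3 - <<'E'
from rig import ctrl
import pickle
pickle.dump({n:ctrl.get_calibration(n) for n in("top","side")},open("cal.pkl","wb"))
E
sed -i 's/ctrl.get_calibration(n)/CAL[n]/; 2a import pickle\nCAL=pickle.load(open("cal.pkl","rb"))' h.py
python3 meas.py
```

```text
top ringA [497.7 328.2] 40 402.0
top ringB [399.  301.2] 37 406.0
top scale [628.4  16.6  -1.7] 74 3490.0
top blue 291.3818181818182 202.3090909090909 55.0
side ringA [496.2 325.4] 37 510.0
side ringB [397.1 298.7] 32 478.0
side scale [627.7   6.   -1.2] 167 1964.0
side blue 330.53333333333336 226.9777777777778 45.0
```

```bash
python3 - <<'E'
from fit import *
print("pan top", onplane("top",(277.8,170.4),40))
print("button",tri((291.4,202.3),(330.5,227.0)), onplane("top",(291.4,202.3),40))
# pan in side crop: (145,312) centre; extents 80..211, 278..345
u=260+145.5/3.5-.5;v=150+311.5/3.5-.5
print("pan side",onplane("side",(u,v),40))
im=cv2.imread("pics/side0.png").copy();t=cv2.imread("pics/top0.png").copy()
def ov(im,n,y,name,c,yaw,box4):
    s=8;x0,y0,x1,y1=box4
    o=cv2.resize(im[y0:y1,x0:x1],None,fx=s,fy=s,interpolation=cv2.INTER_CUBIC)
    def ln(P,col):
        q=np.array([(proj(n,p)+.5-np.array([x0,y0]))*s-.5 for p in P]);cv2.polylines(o,[q.round().astype(np.int32).reshape(-1,1,2)],True,col,1)
    R=np.array([[np.cos(yaw),-np.sin(yaw)],[np.sin(yaw),np.cos(yaw)]])
    for z in(0,30): ln([[*(np.array(c)+R@np.array(k)),z] for k in((-100,-85),(100,-85),(100,85),(-100,85))],(0,0,255))
    ln(circ(np.array(c)+R@[28,0],62,40),(0,255,0)); ln(circ(np.array(c)+R@[28,0],62,30),(0,155,0))
    cv2.imwrite(name,o)
ov(im,"side",0,"pics/ov_s.png",(628,14),-.017,(265,215,355,270))
ov(t,"top",0,"pics/ov_t.png",(628,14),-.017,(235,140,320,215))
E
```

```text
pan top [654.92950683  13.53228893  40.        ]
button (array([554.11841947, -30.73488125,  48.61399337]), [np.float64(0.35884608189645223), np.float64(0.3588460818963183)]) [554.87311327 -30.36908612  40.        ]
pan side [654.25483743  24.22458105  40.        ]
```

View pics/ov_s.png

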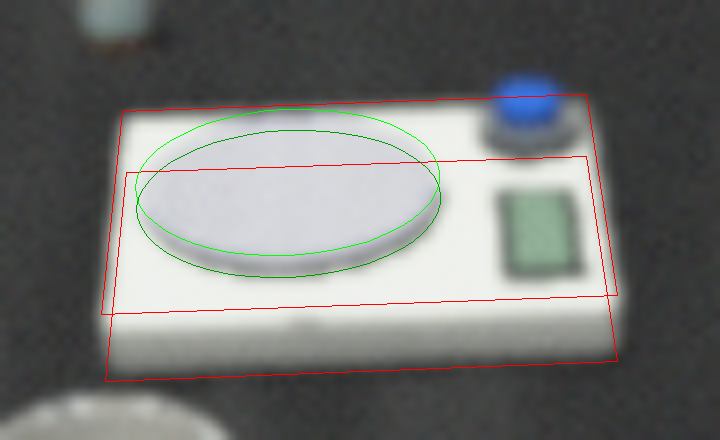

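View pics/ov_t.png

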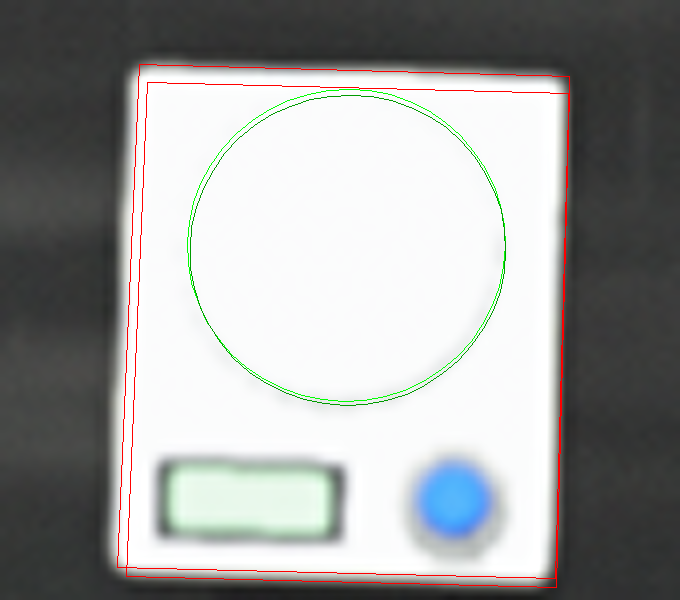

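```bash
cat > fl.py <<'E'
from fit import *
def axis(yaw,t=np.radians(35)): # lean direction yaw
    return np.array([np.sin(t)*np.cos(yaw),np.sin(t)*np.sin(yaw),np.cos(t)])
def sph(c):
    k=np.arange(200);z=1-2*(k+.5)/200;ph=k*2.39996;r=np.sqrt(1-z*z)
    return np.array(c)+32*np.c_[r*np.cos(ph),r*np.sin(ph),z]
def neck(c,a,r=13,s0=20,s1=118):
    u=np.cross(a,[0,0,1.]);u/=np.linalg.norm(u) if np.linalg.norm(u)>1e-6 else 1;w=np.cross(a,u)
    th=np.linspace(0,2*np.pi,32,endpoint=False)
    return [np.array(c)+a*s+r*(np.cos(t)*u+np.sin(t)*w) for s in(s0,s1) for t in th]
def fm(n,x): 
    a=axis(x[3]/100);return np.maximum(hullmask(n,sph(x[:3])),hullmask(n,neck(x[:3],a)))
E
python3 - <<'E'
from fl import *
print("ball",tri((381.6,219.6),(338.8,185.1)))
print("tip",tri((377.9,237.6),(355.3,167.6)))
ims={n:cv2.imread(f"pics/{n}0.png")[:,:,::-1] for n in("top","side")}
M={}
for n in ims:
    hsv=cv2.cvtColor(ims[n],cv2.COLOR_RGB2HSV);h,s,v=[hsv[...,i].astype(int) for i in range(3)]
    m=((h<17)&(s>140)&(v>50))
    b={"top":(360,200,400,250),"side":(325,155,375,205)}[n]
    w=np.zeros(m.shape,bool);w[b[1]:b[3],b[0]:b[2]]=1;m&=w
    # stopper pale: add
    M[n]=m.astype(float);print(n,m.sum())
    x0,y0,x1,y1=b;o=ims[n][y0:y1,x0:x1,::-1].copy();o[m[y0:y1,x0:x1]]=(0,255,0)
    cv2.imwrite(f"pics/m_{n}.png",np.hstack([cv2.resize(ims[n][y0:y1,x0:x1,::-1],None,fx=8,fy=8,interpolation=cv2.INTER_CUBIC),cv2.resize(o,None,fx=8,fy=8,interpolation=0)]))
E
```

```text
ball (array([ 500.20980761, -302.87499103,   89.11296527]), [np.float64(1.3845347547214562), np.float64(1.3845347547218267)])
tip (array([ 440.39897383, -280.69371259,  166.93977072]), [np.float64(0.17855729813174412), np.float64(0.17855729813185017)])
top 397
side 342
```

View pics/m_top.png

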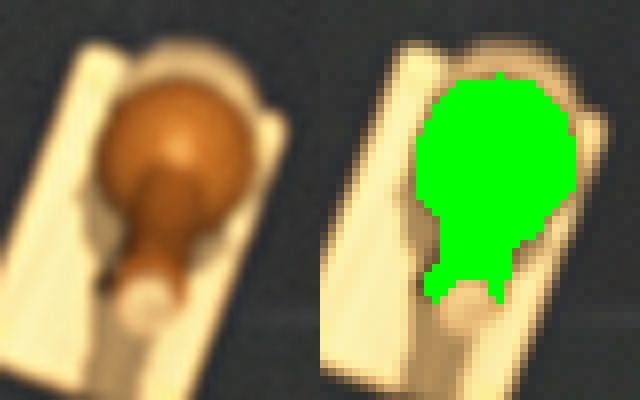

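View pics/m_side.png

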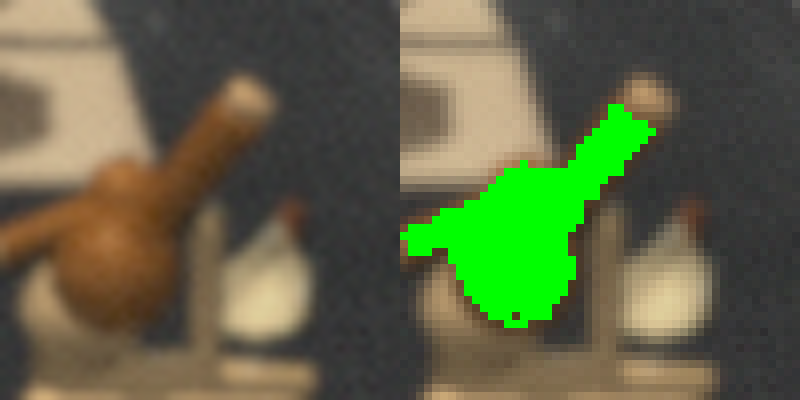

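```bash
python3 - <<'E'
from fl import *
B,e=tri((381.6,219.4),(338.7,187.6));T,e2=tri((377.9,237.6),(356.4,166.8))
print(B,e,T,e2); d=T-B; print(np.linalg.norm(d),np.degrees(np.arccos(d[2]/np.linalg.norm(d))),np.degrees(np.arctan2(d[1],d[0])))
# fit top only w/ known z plus side neck mask: joint manual objective
ims={n:cv2.imread(f"pics/{n}0.png")[:,:,::-1] for n in("top","side")}
M={}
for n in ims:
    hsv=cv2.cvtColor(ims[n],cv2.COLOR_RGB2HSV);h,s,v=[hsv[...,i].astype(int) for i in range(3)]
    m=((h<17)&(s>(140 if n=="top" else 125))&(v>50))
    b={"top":(360,200,400,250),"side":(331,155,375,205)}[n]
    w=np.zeros(m.shape,bool);w[b[1]:b[3],b[0]:b[2]]=1;M[n]=(m&w).astype(float)
W={n:np.ones((400,640)) for n in ims}
# ignore small flask region in side: above ball left of neck
W["side"][:188,:347]=0
W["top"][234:,:]=0
def g(x):
    t=0
    for n in ims:
        a=axis(x[3]/100)
        r=np.maximum(hullmask(n,sph(x[:3])),hullmask(n,neck(x[:3],a,s1=106)))
        t+=(np.abs(r-M[n])*W[n]).sum()
    return t
for z0 in(70,85):
    x0=np.array([*B[:2],z0,280.])
    r=minimize(g,x0,method="Nelder-Mead",options=dict(initial_simplex=[x0]+[x0+np.eye(4)[i]*[6,6,6,15][i] for i in range(4)],xatol=.1,fatol=.1,maxiter=250))
    print(r.x,r.fun)
x=r.x
for n,b in(("top",(360,200,400,250)),("side",(325,155,375,205))):
    s=8;x0,y0,x1,y1=b;o=cv2.resize(ims[n][y0:y1,x0:x1,::-1],None,fx=s,fy=s,interpolation=cv2.INTER_CUBIC)
    for P in(sph(x[:3]),neck(x[:3],axis(x[3]/100)),neck(x[:3],axis(x[3]/100),s0=100,s1=106)):
        q=np.array([(proj(n,p)+.5-np.array([x0,y0]))*s-.5 for p in P]).astype(np.int32)
        cv2.polylines(o,[cv2.convexHull(q.reshape(-1,1,2))],True,(0,255,0),1)
    cv2.imwrite(f"pics/f_{n}.png",o)
E
```

```text
[ 501.1977698  -304.33220512   78.1329336 ] [np.float64(0.7055085055138464), np.float64(0.7055085055144417)] [ 438.28289144 -279.88825285  170.53178161] [np.float64(1.740102914838914), np.float64(1.7401029148382272)]
114.42611517779599 36.147814852908716 158.7676473330953
[ 500.2008539  -303.95869186   79.06430525  272.85943786] 70.28627450980392
[ 500.41199026 -303.39794094   78.1884067   275.90834544] 71.5921568627451
```

View pics/f_top.png

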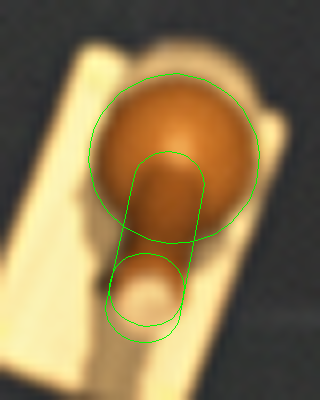

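View pics/f_side.png

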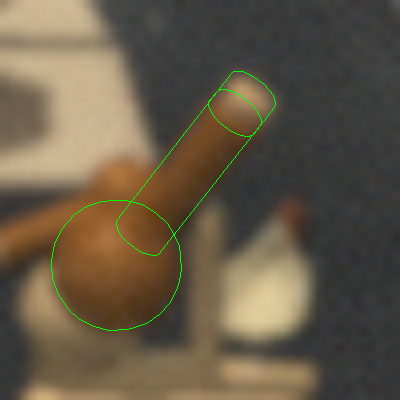

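```bash
cat > to.py <<'E'
import numpy as np
from scipy.spatial.transform import Rotation as Ro
from rig import ctrl
def cur():
    s=ctrl.sense();q=s["ee_rot"];R=Ro.from_quat([q[1],q[2],q[3],q[0]]).as_matrix()
    return s,np.array(s["eef_pos"]),R
def to(p,Rt=None):
    s,p0,R=cur()
    d=R.T@(np.array(p)-p0)/10
    w=np.zeros(3) if Rt is None else Ro.from_matrix(R.T@Rt).as_rotvec()
    print("t",round(s["time_s"],2),"pos",p0.round(1),"F",np.round(s["force"],1),"w",round(s["grip_width"],3),"J",np.round(s["joints"],2))
    print("shift cm",d.round(2),"rot",w.round(3),"deg",round(np.degrees(np.linalg.norm(w)),1))
def rot(a,yaw):  # tool y = a (finger dir), jaw z closest to world horizontal dir yaw
    a=np.array(a,float);a/=np.linalg.norm(a);z=np.array([np.cos(yaw),np.sin(yaw),0]);z-=a*(z@a);z/=np.linalg.norm(z)
    return np.c_[np.cross(a,z),a,z]
E
python3 - <<'E'
from to import *
s,p,R=cur();print(R.round(3)); print("jaw yaw",np.arctan2(R[1,2],R[0,2]))
yaw=np.arctan2(R[1,2],R[0,2])
to([497,327,120],rot([0,0,-1],yaw))
E
```

```text
[[ 0.929 -0.     0.371]
 [-0.371 -0.     0.929]
 [-0.    -1.    -0.   ]]
jaw yaw 1.1909065649850379
t 1.3 pos [194.7 487.6 231.3] F [-0.9  0.1 -0.7] w 1.002 J [ 0.97  0.31  1.5   0.    1.33 -0.22]
shift cm [34.03 11.13 -3.7 ] rot [ 0. -0. -0.] deg 0.0
```

Cork-ring look-alikes in the top view: ring A at (176,220) is about 595 mm from the base, and ring B at (184,253) is about 498 mm. I choose A, the farther one, and the crop confirms it is a plain cork ring. For the flask, the one in the cradle at (381,219) is the larger and the one lying at (448,222) is the smaller, so I choose the cradle one.

```bash
python3 -m inch '[34.0,9.0,-3.7,0,0,0, 34.0,9.0,-3.7,0,0,0, 34.0,9.0,-3.7,0,0,0, 34.0,9.0,-3.7,0,0,0, 34.0,9.0,-3.7,0,0,0, 34.0,9.0,-3.7,0,0,0, 34.0,9.0,-3.7,0,0,0, 34.0,9.0,-3.7,0,0,0]' -1 30
python3 -m inch '[0.1,2,0,0,0,0, 0.1,4,0,0,0,0, 0.1,5,0,0,0,0, 0.1,5,0,0,0,0]'
python3 - <<'E'
from to import *
from h import *
to([497,327,60])
im=ctrl.capture("top");crop("top",im,130,180,240,270,6,"t1")
im=ctrl.capture("side");crop("side",im,320,220,460,320,5,"s1")
E
```

```text
time_s: 1.97
eef_pos: [481.0, 335.1, 146.0]
ee_rot: [0.694, -0.694, 0.133, -0.134]
force: [-0.2, 1.2, 0.1]
grip_width: 0.999
time_s: 2.3
eef_pos: [479.2, 335.6, 94.3]
ee_rot: [-0.694, 0.695, -0.135, 0.132]
force: [-0.4, -0.1, -1.0]
grip_width: 1.005
t 2.3 pos [479.2 335.6  94.3] F [-0.4 -0.1 -1. ] w 1.005 J [ 0.41  0.58  1.47  0.    1.09 -0.78]
shift cm [ 1.98  3.42 -0.12] rot [0. 0. 0.] deg 0.0
```

```bash
python3 -m inch '[1.95,1.5,-0.1,0,0,0, 1.95,3.4,-0.1,0,0,0, 1.95,3.4,-0.1,0,0,0, 1.95,3.4,-0.1,0,0,0]'
python3 - <<'E'
from to import *
from h import *
to([497,327,2])
im=ctrl.capture("top");crop("top",im,130,180,240,270,6,"t2")
im=ctrl.capture("side");crop("side",im,320,220,460,320,5,"s2")
E
```

```text
time_s: 2.73
eef_pos: [497.8, 328.2, 63.3]
ee_rot: [0.694, -0.694, 0.133, -0.133]
force: [0.1, -0.6, 0.5]
grip_width: 1.0
t 2.73 pos [497.8 328.2  63.3] F [ 0.1 -0.6  0.5] w 1.0 J [ 0.39  0.64  1.46  0.    1.04 -0.8 ]
shift cm [-0.03  6.13 -0.14] rot [0. 0. 0.] deg 0.0
```

View pics/t2.png

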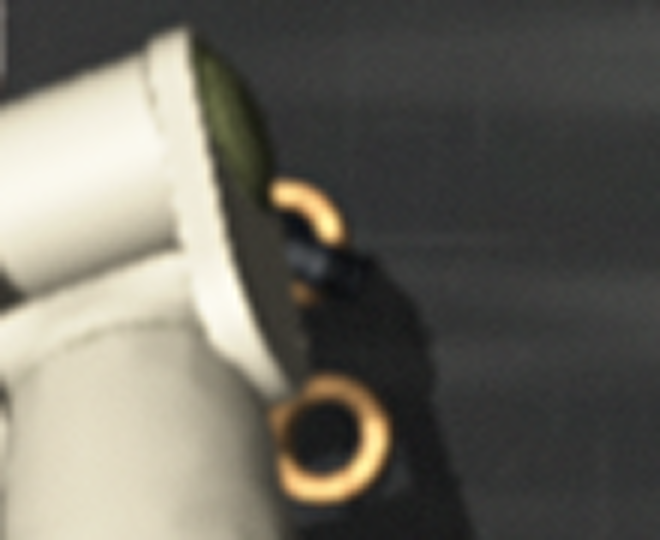

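View pics/s2.png

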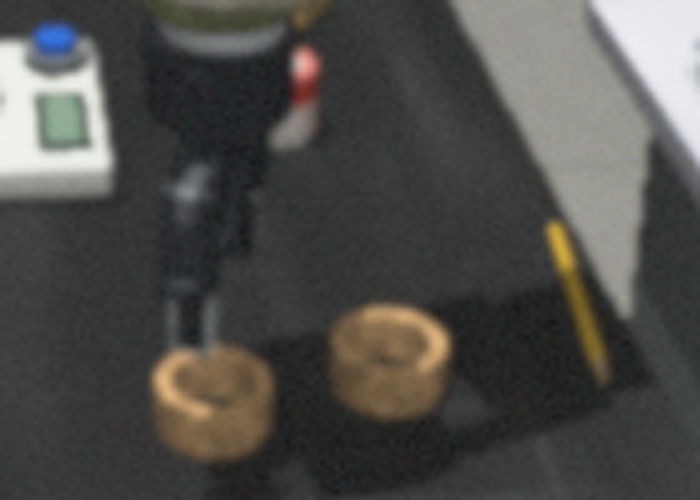

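```bash
python3 - <<'E'
from h import *
for s in(1,-1):
    p=np.array([497.8+s*.37*46,328.2+s*.93*46,76]);u=proj("side",p);print((u-[320,220])*5)
u=proj("side",[497.5,327.5,28]);print((u-[320,220])*5)
E
python3 -m inch '[0,2,-0.1,0,0,0, 0,4,-0.1,0,0,0, 0,5,-0.1,0,0,0, 0,6.1,-0.1,0,0,0, 0,6.1,-0.1,0,0,0, 0,6.1,-0.1,0,0,0]'
```

```text
[189.71198281 351.05670393]
[231.9965151  253.72533995]
[210.42882655 376.44004979]
time_s: 3.33
eef_pos: [497.9, 327.2, 2.0]
ee_rot: [0.694, -0.694, 0.133, -0.134]
force: [0.0, -0.2, 0.1]
grip_width: 1.002
```

Finger projection matches the picture. Closing.

```bash
python3 -m inch '[0,0,0,0,0,0, 0,0,0,0,0,0, 0,0,0,0,0,0, 0,0,0,0,0,0, 0,0,0,0,0,0, 0,0,0,0,0,0, 0,0,0,0,0,0, 0,0,0,0,0,0]' 1 25
python3 -m inch '[0,0,0,0,0,0, 0,-2,0,0,0,0, 0,-5,0,0,0,0, 0,-9,0,0,0,0, 0,-12,0,0,0,0, 0,-12,0,0,0,0]'
python3 - <<'E'
from to import *
from h import *
to([656,15,125])
im=ctrl.capture("side");crop("side",im,280,180,460,320,4,"s3")
E
```

```text
time_s: 4.0
eef_pos: [498.2, 327.2, 2.9]
ee_rot: [0.695, -0.694, 0.133, -0.134]
force: [-1.3, -1.2, 6.4]
grip_width: 0.728
time_s: 4.5
eef_pos: [500.3, 328.1, 128.7]
ee_rot: [0.697, -0.692, 0.13, -0.137]
force: [0.6, 0.9, 0.3]
grip_width: 0.723
t 4.5 pos [500.3 328.1 128.7] F [0.6 0.9 0.3] w 0.723 J [ 0.38  0.56  1.41 -0.    1.16 -0.81]
shift cm [ 26.06   0.41 -23.32] rot [0. 0. 0.] deg 0.0
```

View pics/s3.png

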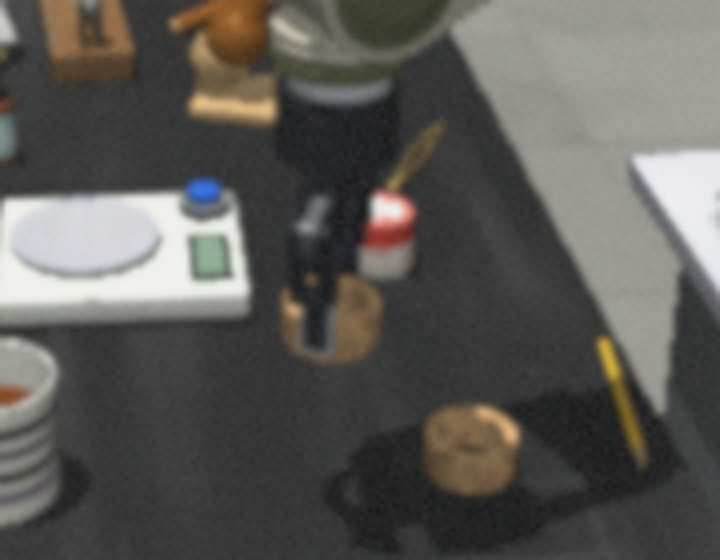

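```bash
python3 -m inch '[3.0,0,-2.7,0,0,0, 6.0,0,-5.4,0,0,0, 9,0,-8.0,0,0,0, 12,0,-10.7,0,0,0, 15,0,-13.4,0,0,0, 18,0,-16.1,0,0,0, 21,0,-18.8,0,0,0, 23,0,-20.6,0,0,0]'
python3 -m inch '[2,0,-1.8,0,0,0, 3,0.4,-2.6,0,0,0, 3,0.4,-2.6,0,0,0, 3,0.4,-2.6,0,0,0]'
python3 - <<'E'
from to import *
from h import *
to([656,15,60],rot([0,0,-1],np.arctan2(.929,.371)))
im=ctrl.capture("top");crop("top",im,220,120,340,220,6,"t4")
im=ctrl.capture("side");crop("side",im,250,150,400,290,5,"s4")
E
```

```text
time_s: 5.22
eef_pos: [635.5, 46.8, 120.3]
ee_rot: [-0.694, 0.694, -0.135, 0.134]
force: [-0.4, 1.1, 0.2]
grip_width: 0.726
time_s: 5.55
eef_pos: [652.5, 15.6, 116.2]
ee_rot: [0.694, -0.694, 0.134, -0.133]
force: [-0.2, 0.4, -0.3]
grip_width: 0.721
t 5.55 pos [652.5  15.6 116.2] F [-0.2  0.4 -0.3] w 0.721 J [-0.16  0.69  1.21  0.    1.24 -1.35]
shift cm [0.36 5.62 0.08] rot [ 0.    -0.    -0.002] deg 0.1
```

View pics/s4.png

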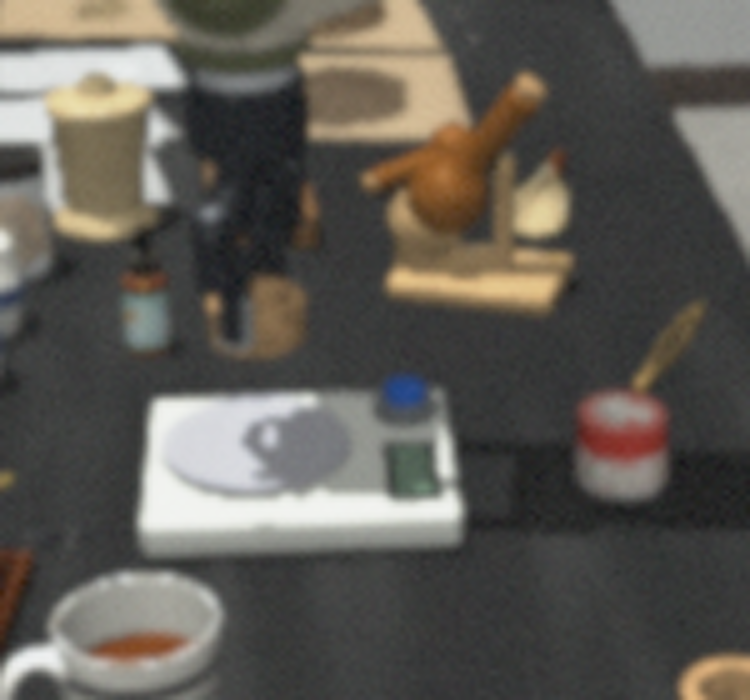

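```bash
python3 -m inch '[0.35,2,0.1,0,0,0, 0.35,4,0.1,0,0,0, 0.35,5.5,0.1,0,0,0, 0.35,6.3,0.1,0,0,0, 0.35,6.8,0.1,0,0,0, 0.35,7.0,0.1,0,0,0, 0.35,7.1,0.1,0,0,0, 0.35,7.1,0.1,0,0,0]'
```

```text
time_s: 6.32
eef_pos: [657.1, 14.9, 47.2]
ee_rot: [0.694, -0.694, 0.133, -0.134]
force: [-0.3, -0.4, -0.6]
grip_width: 0.721
```

```bash
python3 -m inch '[0,0.1,0,0,0,0, 0,0.15,0,0,0,0, 0,0.15,0,0,0,0]'
```

```text
time_s: 6.57
eef_pos: [656.8, 14.7, 45.2]
ee_rot: [-0.694, 0.694, -0.133, 0.134]
force: [0.9, -0.4, -0.3]
grip_width: 0.724
```

```bash
python3 -m inch '[0,0.1,0,0,0,0, 0,0.15,0,0,0,0, 0,0.15,0,0,0,0]'
```

```text
time_s: 6.82
eef_pos: [656.7, 14.7, 43.4]
ee_rot: [0.694, -0.694, 0.134, -0.133]
force: [0.2, 0.2, -0.6]
grip_width: 0.729
```

```bash
python3 -m inch '[0,0.05,0,0,0,0, 0,0.1,0,0,0,0, 0,0.1,0,0,0,0]'
```

```text
time_s: 7.07
eef_pos: [656.8, 14.7, 43.0]
ee_rot: [-0.694, 0.694, -0.133, 0.134]
force: [-2.0, -0.7, 4.0]
grip_width: 0.727
```

Contact with the pan. Releasing and raising.

```bash
python3 -m inch '[0,0,0,0,0,0, 0,0,0,0,0,0, 0,0,0,0,0,0, 0,0,0,0,0,0, 0,0,0,0,0,0, 0,0,0,0,0,0]' -1
python3 -m inch '[0,-1,0,0,0,0, 0,-3,0,0,0,0, 0,-6,0,0,0,0, 0,-9,0,0,0,0, 0,-9,0,0,0,0, 0,-9,0,0,0,0]'
python3 - <<'E'
from to import *
from h import *
to([554.5,-31,70])
im=ctrl.capture("top");crop("top",im,220,120,340,220,6,"t5")
im=ctrl.capture("side");crop("side",im,250,150,400,290,5,"s5");cv2.imwrite("pics/side5.png",im[:,:,::-1])
E
```

```text
time_s: 7.57
eef_pos: [656.7, 14.7, 42.4]
ee_rot: [-0.694, 0.694, -0.134, 0.133]
force: [0.4, 0.4, 0.4]
grip_width: 1.0
time_s: 8.07
eef_pos: [657.6, 14.6, 135.0]
ee_rot: [0.694, -0.694, 0.132, -0.135]
force: [-0.8, -1.1, -0.2]
grip_width: 1.001
t 8.07 pos [657.6  14.6 135. ] F [-0.8 -1.1 -0.2] w 1.001 J [-0.16  0.68  1.18 -0.    1.27 -1.35]
shift cm [-7.91  6.46 -8.06] rot [0. 0. 0.] deg 0.0
```

View pics/s5.png

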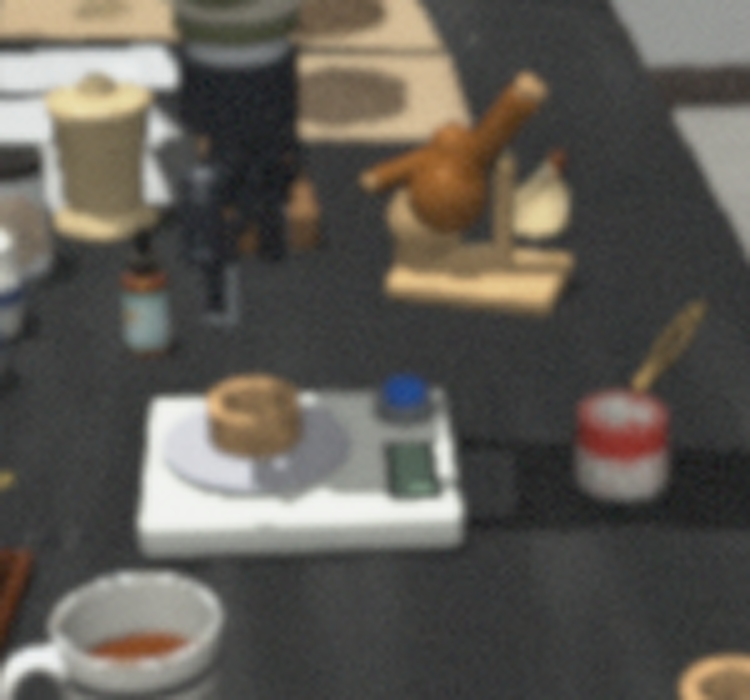

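The ring lies flat in the middle of the pan at crop (254,415). Now the tare button.

```bash
python3 -m inch '[-2,0,-2,0,0,0, -5,0,-5,0,0,0, -7.9,2,-8.05,0,0,0, -7.9,4,-8.05,0,0,0, -7.9,6.5,-8.05,0,0,0, -7.9,6.5,-8.05,0,0,0, -7.9,6.5,-8.05,0,0,0, -7.9,6.5,-8.05,0,0,0]' 1 30
python3 - <<'E'
from to import *
from h import *
to([554.5,-31,50])
im=ctrl.capture("side");crop("side",im,250,150,400,290,5,"s6")
im=ctrl.capture("top");crop("top",im,220,120,340,220,6,"t6")
E
```

```text
time_s: 8.83
eef_pos: [554.2, -30.7, 68.2]
ee_rot: [-0.694, 0.694, -0.133, 0.134]
force: [0.3, -0.5, 0.6]
grip_width: 0.001
t 8.83 pos [554.2 -30.7  68.2] F [ 0.3 -0.5  0.6] w 0.001 J [-0.27  0.56  1.6   0.    0.99 -1.46]
shift cm [ 0.04  1.82 -0.01] rot [0. 0. 0.] deg 0.0
```

View pics/s6.png

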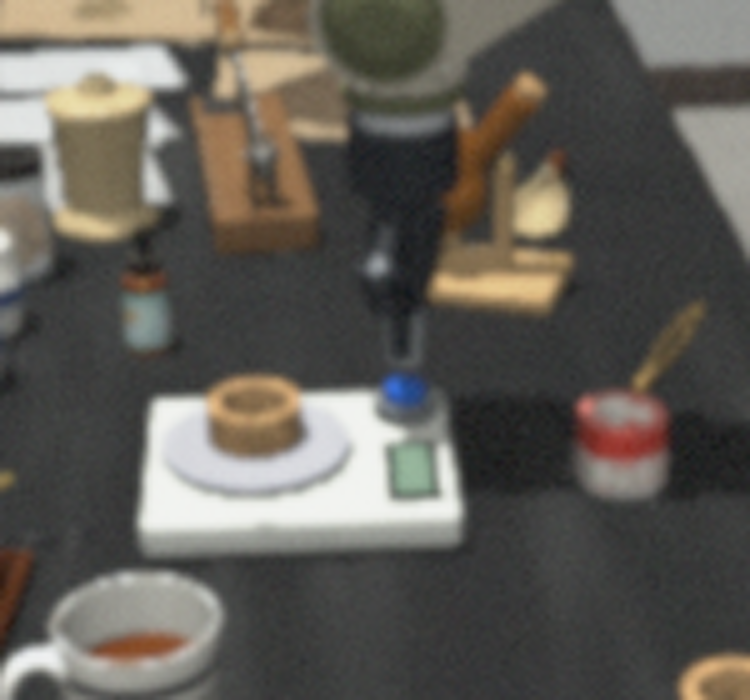

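Fingers at crop (403,360) are directly above the button. Pressing down gradually.

```bash
python3 -m inch '[0,0.8,0,0,0,0, 0,1.6,0,0,0,0, 0,1.9,0,0,0,0, 0,2.1,0,0,0,0, 0,2.1,0,0,0,0]'
python3 -m inch '[0,0.1,0,0,0,0, 0,0.2,0,0,0,0, 0,0.2,0,0,0,0]'
python3 -m inch '[0,0.1,0,0,0,0, 0,0.2,0,0,0,0, 0,0.2,0,0,0,0]'
```

```text
time_s: 9.35
eef_pos: [553.5, -30.7, 46.3]
ee_rot: [0.694, -0.694, 0.134, -0.133]
force: [-0.7, 0.7, 3.8]
grip_width: -0.0
time_s: 9.6
eef_pos: [553.6, -30.7, 45.9]
ee_rot: [-0.694, 0.694, -0.133, 0.133]
force: [-6.0, 0.9, 15.4]
grip_width: -0.002
time_s: 9.85
eef_pos: [553.7, -30.7, 45.5]
ee_rot: [-0.694, 0.695, -0.133, 0.134]
force: [-13.0, 3.0, 32.3]
grip_width: -0.001
```

```bash
python3 - <<'E'
from h import *
im=ctrl.capture("side");crop("side",im,310,200,360,240,14,"s7")
E
```

```text
(no output)
```

View pics/s7.png

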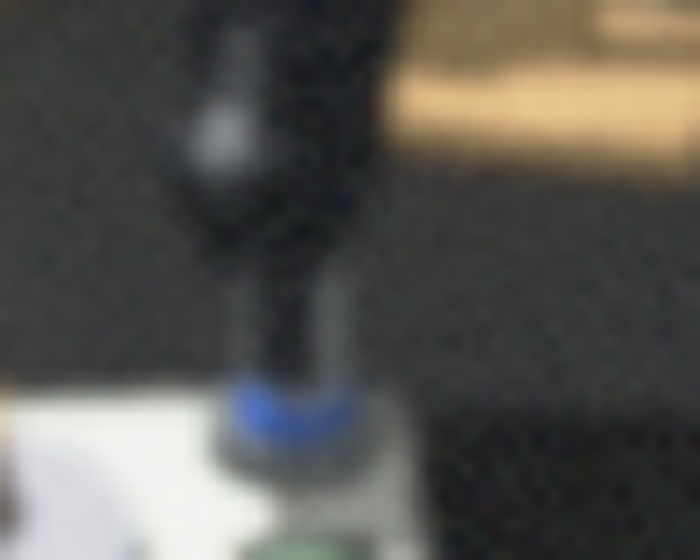

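The button sits down in its housing with 32 N on the stop, so it is pressed. Next I retreat and head for the flask.

```bash
python3 -m inch '[0,-2,0,0,0,0, 0,-5,0,0,0,0, 0,-9,0,0,0,0, 0,-13,0,0,0,0, 0,-15,0,0,0,0, 0,-15,0,0,0,0]'
cat > fp.py <<'E'
from to import *
ball=np.array([500.5,-303.5,78.5]);yaw=np.radians(159);t=np.radians(35)
ax=np.array([np.sin(t)*np.cos(yaw),np.sin(t)*np.sin(yaw),np.cos(t)])
RT=rot(-ax,yaw-np.pi/2)
E
python3 - <<'E'
from fp import *
to(ball+155*ax,RT)
from h import *
im=ctrl.capture("side");crop("side",im,250,150,400,290,5,"s8")
E
```

```text
time_s: 10.4
eef_pos: [555.2, -31.1, 197.3]
ee_rot: [-0.694, 0.695, -0.13, 0.136]
force: [0.9, -0.6, 0.2]
grip_width: -0.003
t 10.4 pos [555.2 -31.1 197.3] F [ 0.9 -0.6  0.2] w -0.003 J [-0.27  0.4   1.46 -0.    1.27 -1.46]
shift cm [ -3.87  -0.88 -27.44] rot [ 0.003 -0.013 -0.602] deg 34.5
```

View pics/s8.png

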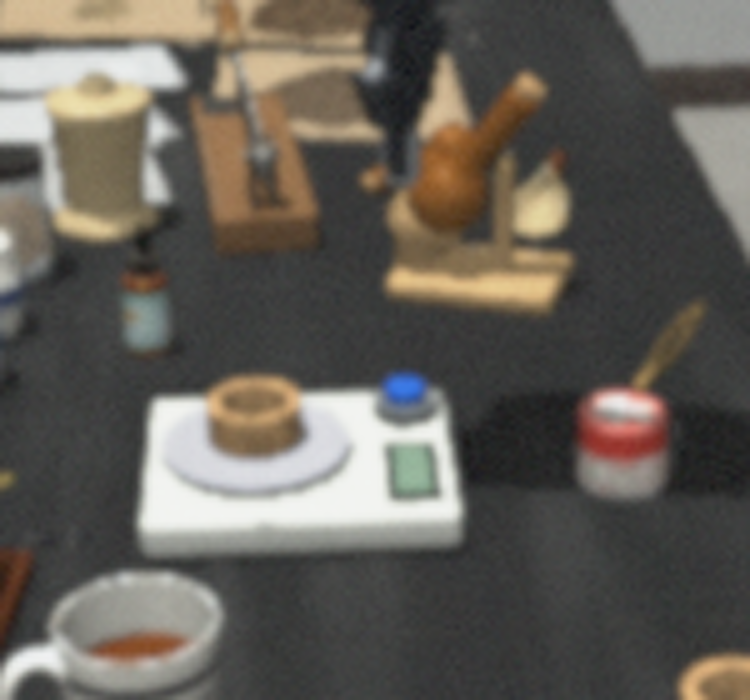

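```bash
python3 -m inch '[-0.5,-1,-3,0,0,0, -1,-2,-6.5,0,0,-0.1, -1.5,-2,-10,0,0,-0.2, -2,-2,-13.5,0,0,-0.3, -2.5,-2,-17,0,0,-0.4, -3,-2,-20.5,0,0,-0.5, -3.5,-2,-24,0,-0.01,-0.6, -3.9,-1,-27.4,0,-0.01,-0.6]' -1
python3 - <<'E'
from fp import *
to(ball+155*ax,RT)
E
```

```text
time_s: 11.12
eef_pos: [425.6, -251.2, 205.2]
ee_rot: [-0.628, 0.703, 0.077, 0.326]
force: [1.4, -0.5, -0.6]
grip_width: 0.998
t 11.12 pos [ 425.6 -251.2  205.2] F [ 1.4 -0.5 -0.6] w 0.998 J [-0.93  0.01  2.06  0.53  0.63 -2.49]
shift cm [ 0.   -0.03 -2.2 ] rot [ 0.001 -0.003 -0.022] deg 1.3
```

```bash
python3 -m inch '[0,0,-0.5,0,0,0, 0,0,-0.7,0,0,0, 0,0,-0.7,0,0,0]'
python3 - <<'E'
from fp import *
to(ball+155*ax,RT)
from h import *
im=ctrl.capture("side");crop("side",im,300,120,400,220,6,"s9")
im=ctrl.capture("top");crop("top",im,330,190,430,270,7,"t9")
for d in(20,0): print(proj("side",ball+155*ax+d*ax),proj("top",ball+155*ax+d*ax))
E
```

```text
time_s: 11.37
eef_pos: [424.4, -257.6, 205.4]
ee_rot: [-0.629, 0.702, 0.076, 0.325]
force: [0.1, 0.0, -0.7]
grip_width: 1.003
t 11.37 pos [ 424.4 -257.6  205.4] F [ 0.1  0.  -0.7] w 1.003 J [-0.95  0.02  2.05  0.53  0.64 -2.5 ]
shift cm [-0.11 -0.08 -1.56] rot [-0.    -0.004 -0.026] deg 1.5
[364.95703938 154.47417849] [375.86854958 248.71228907]
[361.86129368 158.4374042 ] [376.56017784 245.02962701]
```

View pics/s9.png

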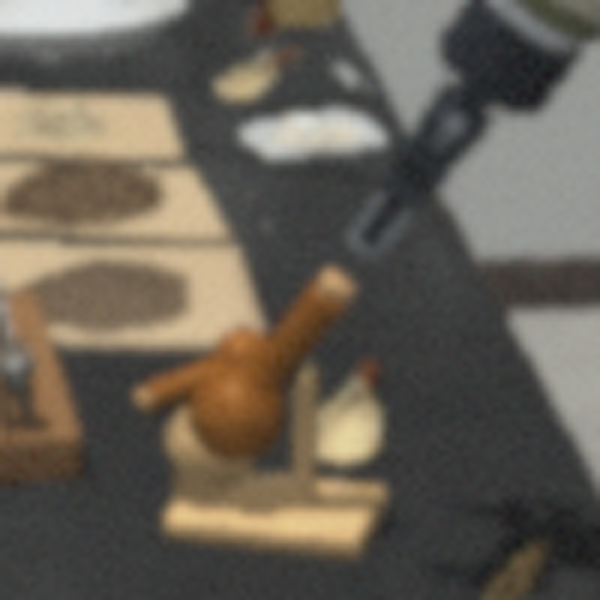

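View pics/t9.png

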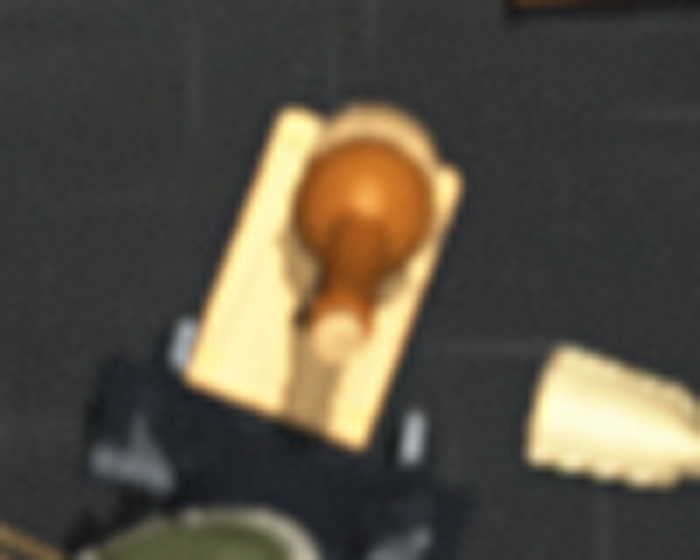

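```bash
python3 -m inch '[-0.1,0,-1.5,0,0,-0.02, -0.1,0,-1.6,0,0,-0.02, -0.1,0,-1.6,0,0,-0.02, -0.1,0,-1.6,0,0,-0.02]'
python3 - <<'E'
from fp import *
to(ball+63*ax,RT)
E
```

```text
time_s: 11.8
eef_pos: [418.5, -271.5, 205.6]
ee_rot: [-0.625, 0.702, 0.084, 0.331]
force: [-0.9, 0.1, 0.2]
grip_width: 0.998
t 11.8 pos [ 418.5 -271.5  205.6] F [-0.9  0.1  0.2] w 0.998 J [-0.99  0.02  2.05  0.59  0.65 -2.59]
shift cm [-0.04  9.17 -0.05] rot [-0.001 -0.002 -0.005] deg 0.3
```

Aligned, so I slide along the neck.

```bash
python3 -m inch '[0,2,0,0,0,0, 0,4,0,0,0,0, 0,6,0,0,0,0, 0,7.5,-0.05,0,0,0, 0,8.5,-0.05,0,0,0, 0,9.1,-0.05,0,0,0, 0,9.1,-0.05,0,0,0, 0,9.1,-0.05,0,0,0]'
python3 - <<'E'
from fp import *
to(ball+63*ax,RT)
from h import *
im=ctrl.capture("side");crop("side",im,300,120,400,220,6,"s10")
im=ctrl.capture("top");crop("top",im,330,190,430,270,7,"t10")
E
```

```text
time_s: 12.47
eef_pos: [466.5, -290.9, 131.1]
ee_rot: [-0.625, 0.702, 0.084, 0.331]
force: [-0.7, 0.0, -0.4]
grip_width: 1.001
t 12.47 pos [ 466.5 -290.9  131.1] F [-0.7  0.  -0.4] w 1.001 J [-0.91  0.26  2.01  0.75  0.45 -2.73]
shift cm [-0.05  0.09  0.04] rot [-0.001 -0.002 -0.004] deg 0.3
```

View pics/s10.png

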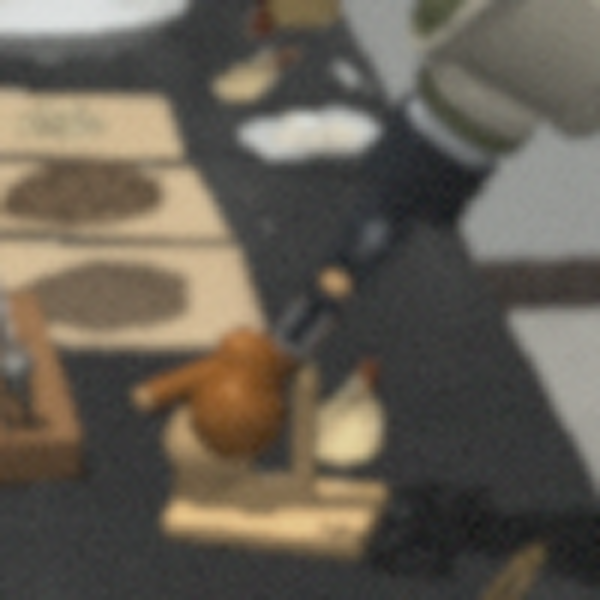

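View pics/t10.png

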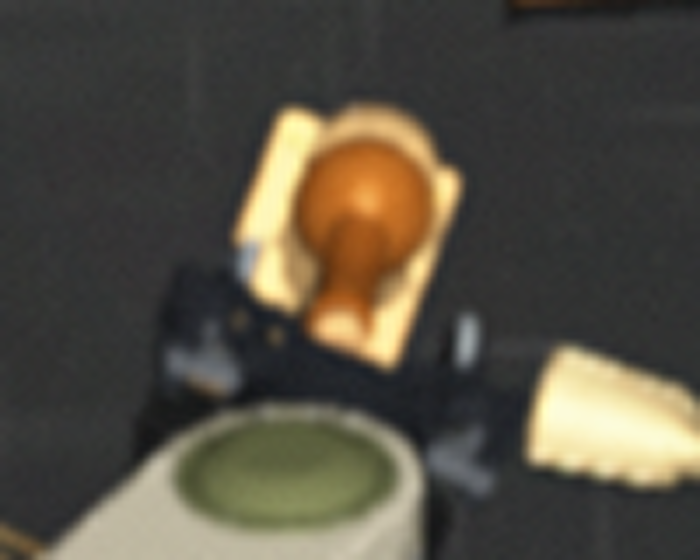

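```bash
python3 - <<'E'
from fp import *
from h import *
s,p,R=cur()
for w in(42.5,50,57):
  for sg in(1,-1):
    print(w*sg,((proj("top",p-13*R[:,1]+sg*w*R[:,2])-[330,190])*7+3).round(), ((proj("side",p-13*R[:,1]+sg*w*R[:,2])-[300,120])*6+3).round())
for d in(0,63,76,100,118): print(d,((proj("top",ball+d*ax)-[330,190])*7+3).round(),((proj("side",ball+d*ax)-[300,120])*6+3).round())
E
python3 - <<'E'
import cv2
im=cv2.imread("pics/t10.png");cv2.imwrite("pics/t10z.png",cv2.resize(im[180:420,150:550],None,fx=2,fy=2,interpolation=cv2.INTER_CUBIC))
E
```

```text
42.5 [252. 255.] [286. 345.]
-42.5 [446. 331.] [320. 300.]
50 [235. 248.] [283. 349.]
-50 [463. 338.] [323. 297.]
57 [220. 242.] [280. 353.]
-57 [479. 344.] [325. 293.]
0 [363. 209.] [237. 409.]
63 [350. 278.] [292. 339.]
76 [347. 292.] [303. 325.]
100 [342. 321.] [324. 298.]
118 [338. 342.] [340. 277.]
```

View pics/t10z.png

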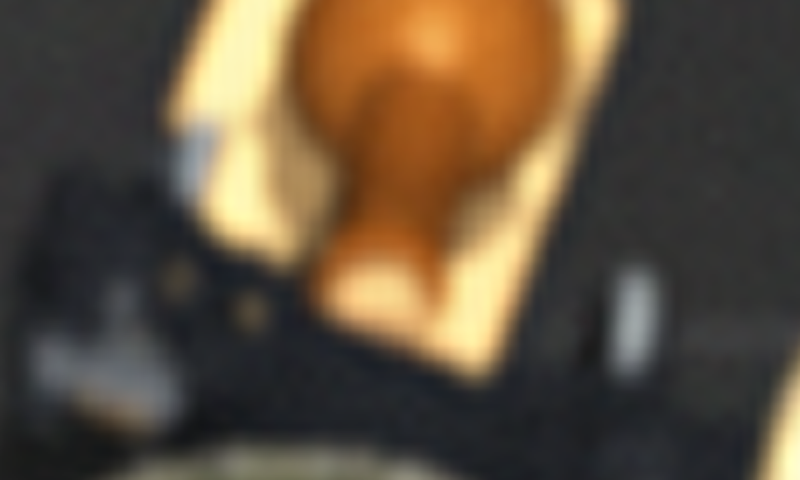

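```bash
python3 -m inch '[0,0,0,0,0,0, 0,0,0,0,0,0, 0,0,0,0,0,0, 0,0,0,0,0,0, 0,0,0,0,0,0, 0,0,0,0,0,0, 0,0,0,0,0,0, 0,0,0,0,0,0]' 1 35
python3 -m inch '[0,0,0,0,0,0, 0,0,0,0,0,0, 0,0,0,0,0,0]'
python3 - <<'E'
from fp import *
to(ball+63*ax+np.array([0,0,130.]))
s,p,R=cur();print((R.T@[0,0,13]).round(2), s["wrist_torque"])
from h import *
im=ctrl.capture("side");crop("side",im,300,120,400,220,6,"s11")
im=ctrl.capture("top");crop("top",im,330,190,430,270,7,"t11")
E
```

```text
time_s: 13.23
eef_pos: [466.4, -290.9, 131.0]
ee_rot: [-0.625, 0.701, 0.084, 0.331]
force: [-0.9, 4.9, 4.4]
grip_width: 0.298
time_s: 13.48
eef_pos: [466.4, -291.0, 131.0]
ee_rot: [-0.625, 0.701, 0.084, 0.331]
force: [0.1, 6.1, 6.1]
grip_width: 0.292
t 13.48 pos [ 466.4 -291.   131. ] F [0.1 6.1 6.1] w 0.292 J [-0.92  0.26  2.01  0.75  0.45 -2.74]
shift cm [  7.38 -10.6    0.08] rot [0. 0. 0.] deg 0.0
[  7.41 -10.68   0.02] [ 0.8654453  -0.14505145  0.62021059]
```

View pics/s11.png

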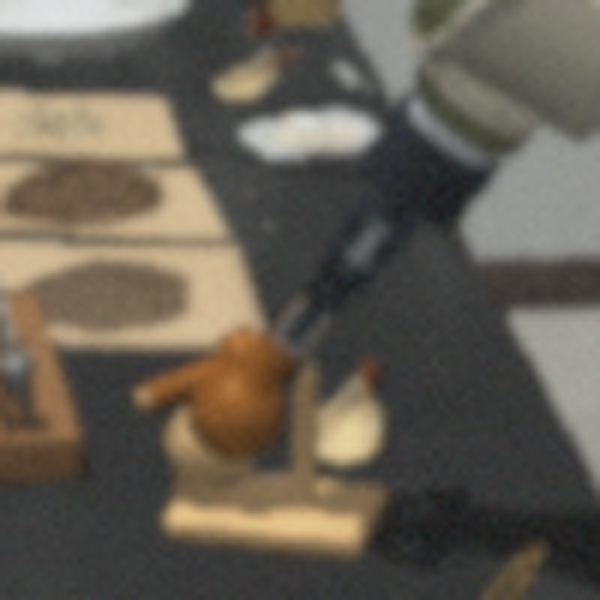

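View pics/t11.png

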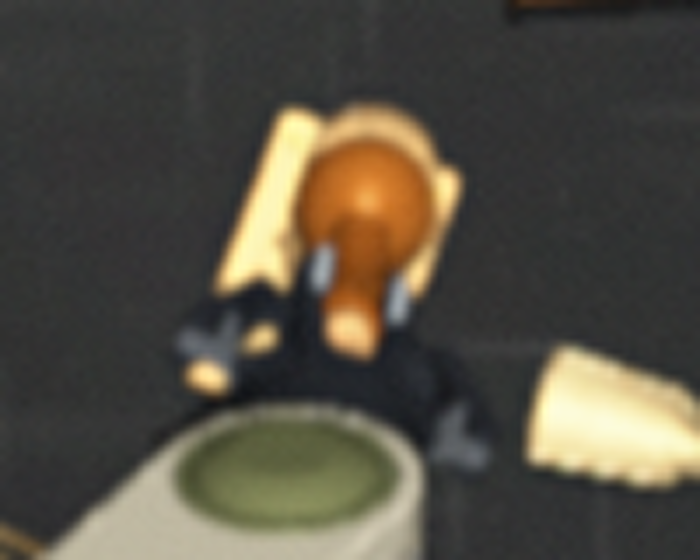

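```bash
python3 -m inch '[0.28,-0.41,0,0,0,0, 0.86,-1.23,0,0,0,0, 1.7,-2.46,0,0,0,0, 3.1,-4.5,0,0,0,0, 4.6,-6.6,0,0,0,0, 6,-8.6,0,0,0,0, 6.8,-9.9,0,0,0,0, 6.8,-9.9,0,0,0,0]' 1 50
python3 - <<'E'
from fp import *
from h import *
to([500,-250,330],rot([0,0,-1],1.19))
im=ctrl.capture("side");crop("side",im,300,90,400,220,4.5,"s12")
im=ctrl.capture("top");crop("top",im,330,160,450,260,6,"t12")
E
```

```text
time_s: 14.25
eef_pos: [466.2, -292.6, 254.7]
ee_rot: [-0.623, 0.703, 0.086, 0.333]
force: [0.6, -0.9, -1.2]
grip_width: 0.297
t 14.25 pos [ 466.2 -292.6  254.7] F [ 0.6 -0.9 -1.2] w 0.297 J [-0.92  0.07  1.86  0.46  0.73 -2.39]
shift cm [ 5.66 -5.25  5.18] rot [-0.001  0.012  0.612] deg 35.1
```

View pics/s12.png

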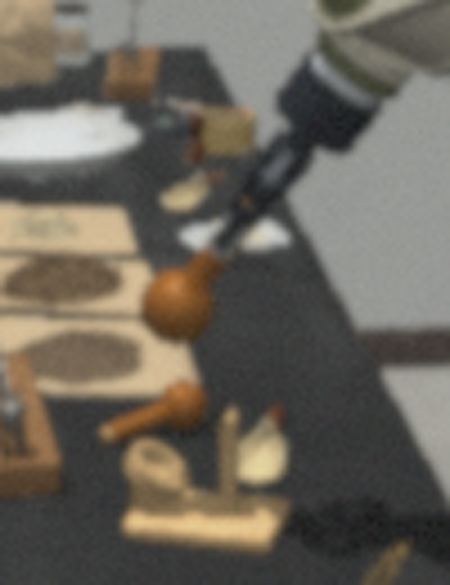

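View pics/t12.png

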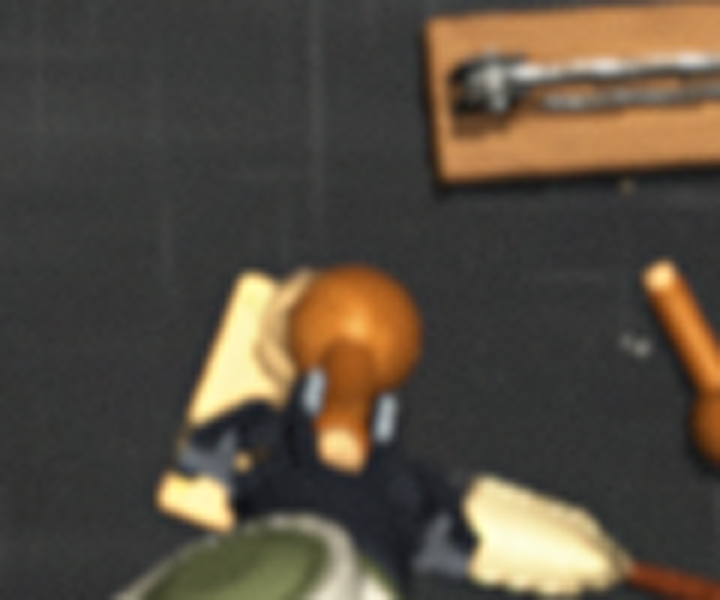

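```bash
python3 - <<'E'
from fp import *
from fit import *
to([656,15,250],rot([0,0,-1],1.19))
im={n:ctrl.capture(n) for n in("top","side")}
for n in im:
    cv2.imwrite(f"pics/{n}13.png",im[n][:,:,::-1])
    hsv=cv2.cvtColor(im[n],cv2.COLOR_RGB2HSV);h,s,v=[hsv[...,i].astype(int) for i in range(3)]
    c=proj(n,[656,15,54]).astype(int)
    m=(h>5)&(h<30)&(s>70)&(v>60);w=np.zeros_like(m);w[c[1]-18:c[1]+18,c[0]-18:c[0]+18]=1;m&=w
    mm=m.astype(np.uint8);cs,_=cv2.findContours(mm,cv2.RETR_EXTERNAL,cv2.CHAIN_APPROX_NONE);cv2.drawContours(mm,cs,-1,1,-1)
    print(n,fitmask(n,mm.astype(float),lambda x:cyl(x,31,40,68),[656,15],[5,5]))
    crop(n,im[n],c[0]-25,c[1]-25,c[0]+25,c[1]+25,8,f"r13{n}")
a=cv2.imread("pics/r13top.png");b=cv2.imread("pics/r13side.png");cv2.imwrite("pics/r13.png",np.hstack([a,b]))
E
```

```text
t 14.35 pos [ 465.4 -291.5  250.6] F [ 0.   0.2 -1.5] w 0.295 J [-0.92  0.08  1.86  0.46  0.73 -2.39]
shift cm [ 5.47  3.9  35.46] rot [-0.004  0.011  0.607] deg 34.8
top (array([653.96875,  13.4375 ]), np.float64(69.39607843137254), np.float64(283.0))
side (array([654.96278024,   5.90387583]), np.float64(38.69803921568627), np.float64(246.0))
```

View pics/r13.png

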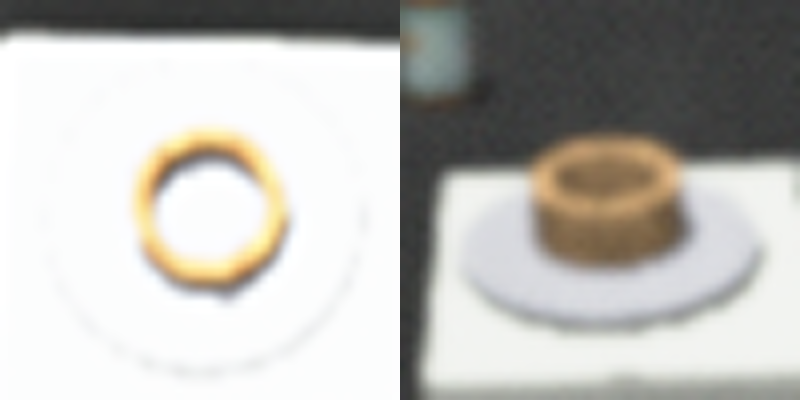

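```bash
python3 - <<'E'
from fit import *
out=[]
for n in("top","side"):
    c=proj(n,[656,15,54]).astype(int);o=cv2.imread(f"pics/r13{n}.png");x0,y0=c-25
    for r,z in((31,68),(22,68),(31,40),(62,40)):
        q=np.array([(proj(n,p)+.5-[x0,y0])*8-.5 for p in circ((656.7,14.7),r,z)]).round().astype(np.int32)
        cv2.polylines(o,[q.reshape(-1,1,2)],True,(0,0,255) if r!=62 else (0,255,0),1)
    out.append(o)
cv2.imwrite("pics/r13o.png",np.hstack(out))
E
```

```text
(no output)
```

View pics/r13o.png

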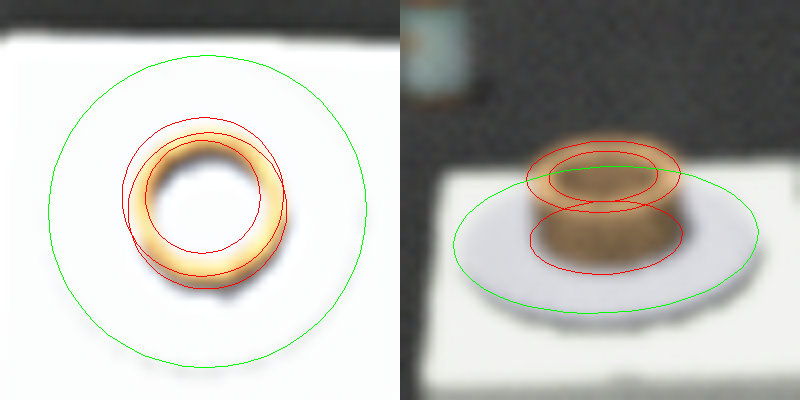

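```bash
python3 -m inch '[0.5,0,2,0,0,0.06, 1.1,0,5,0,0,0.14, 1.8,0,9,0,0,0.24, 2.4,0.5,13,0,0,0.34, 3,1,17,0,0,0.44, 3.6,1.5,21,0,0,0.52, 4.2,2,25,0,0.01,0.58, 4.6,2.5,29,0,0.01,0.607]'
python3 - <<'E'
from fp import *
to([656,15,250],rot([0,0,-1],1.19))
E
```

```text
time_s: 15.12
eef_pos: [619.9, -37.7, 255.0]
ee_rot: [0.696, -0.693, 0.134, -0.131]
force: [0.9, -1.2, -0.9]
grip_width: 0.295
t 15.12 pos [619.9 -37.7 255. ] F [ 0.9 -1.2 -0.9] w 0.295 J [-0.25  0.52  1.13  0.    1.49 -1.44]
shift cm [1.41 0.51 6.23] rot [-0.004  0.003 -0.005] deg 0.4
```

```bash
python3 -m inch '[0.5,0.5,2.5,0,0,0, 1,1.5,5,0,0,0, 1.4,3,6.2,0,0,0, 1.4,4.5,6.2,0,0,0, 1.4,5.5,6.2,0,0,0, 1.4,5.5,6.2,0,0,0, 1.4,5.5,6.2,0,0,0]'
python3 - <<'E'
from fp import *
from h import *
to([656,15,200],rot([0,0,-1],1.19))
im=ctrl.capture("side");cv2.imwrite("pics/side14.png",im[:,:,::-1]);crop("side",im,260,160,350,280,5,"s14")
im=ctrl.capture("top");cv2.imwrite("pics/top14.png",im[:,:,::-1]);crop("top",im,230,120,330,220,6,"t14")
E
```

```text
time_s: 15.7
eef_pos: [654.4, 12.8, 201.7]
ee_rot: [0.696, -0.693, 0.133, -0.133]
force: [0.5, 0.1, -0.3]
grip_width: 0.293
t 15.7 pos [654.4  12.8 201.7] F [ 0.5  0.1 -0.3] w 0.293 J [-0.16  0.63  1.1   0.    1.42 -1.35]
shift cm [0.07 0.17 0.26] rot [-0.004  0.003 -0.002] deg 0.3
```

View pics/s14.png

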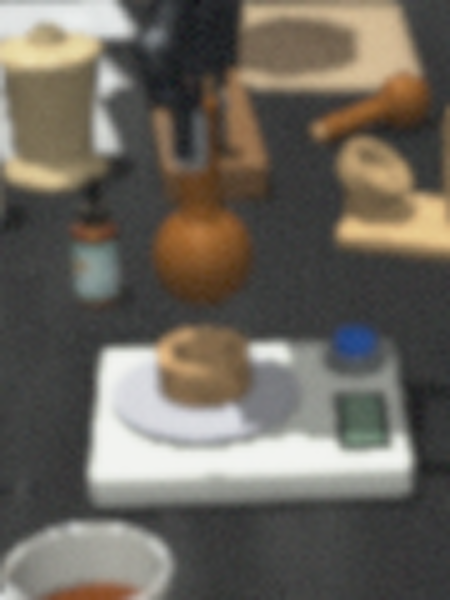

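View pics/t14.png

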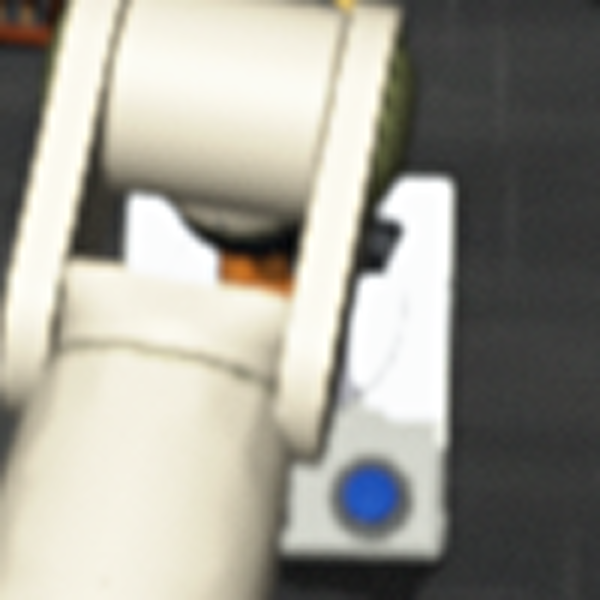

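```bash
python3 - <<'E'
from fl import *
im=cv2.imread("pics/side14.png")[:,:,::-1]
hsv=cv2.cvtColor(im,cv2.COLOR_RGB2HSV);h,s,v=[hsv[...,i].astype(int) for i in range(3)]
def box(m,x0,y0,x1,y1):
    w=np.zeros(m.shape,bool);w[y0:y1,x0:x1]=1;return (m&w)
# subpixel columns via edge profiles
sat=s.astype(float)*(v/255.)
def edges(row0,row1,c0,c1):
    p=sat[row0:row1,c0:c1].mean(0);th=(p.max()+np.median(np.r_[p[:3],p[-3:]]))/2
    i=np.where(p>th)[0];a,b=i[0],i[-1]
    L=c0+a-(p[a]-th)/(p[a]-p[a-1]);Rr=c0+b+(p[b]-th)/(p[b]-p[b+1]);return round(L,2),round(Rr,2),round((L+Rr)/2,2)
for r in(204,207,209,211,213,215): print("ball",r,edges(r,r+2,284,318))
for r in(195,197,199): print("neck",r,edges(r,r+2,292,310))
for r in(228,231,234,236): print("ring",r,edges(r,r+3,286,315))
print("pred ball col",proj("side",[654.4,12.8,139.7]), "ring",proj("side",[656.7,14.7,54]),proj("side",[656.7,14.7,68]))
print("neck pred",proj("side",[654.4,12.8,185]))
p=im[:,:,0].astype(float)
E
```

```text
ball 204 (np.float64(292.23), np.float64(307.65), np.float64(299.94))
ball 207 (np.float64(291.09), np.float64(308.57), np.float64(299.83))
ball 209 (np.float64(290.72), np.float64(308.76), np.float64(299.74))
ball 211 (np.float64(290.67), np.float64(308.74), np.float64(299.71))
ball 213 (np.float64(291.15), np.float64(308.47), np.float64(299.81))
ball 215 (np.float64(292.01), np.float64(307.88), np.float64(299.95))
neck 195 (np.float64(295.49), np.float64(302.75), np.float64(299.12))
neck 197 (np.float64(295.54), np.float64(302.53), np.float64(299.03))
neck 199 (np.float64(295.32), np.float64(303.35), np.float64(299.34))
ring 228 (np.float64(291.01), np.float64(307.55), np.float64(299.28))
ring 231 (np.float64(291.36), np.float64(308.04), np.float64(299.7))
ring 234 (np.float64(292.4), np.float64(308.48), np.float64(300.44))
ring 236 (np.float64(292.57), np.float64(308.51), np.float64(300.54))
pred ball col [299.74755889 209.13876848] ring [300.11405285 233.32940718] [299.94004055 229.50342995]
neck pred [299.16103246 196.0282195 ]
```

```bash
python3 -m inch '[0.04,1,0.25,0,0,0, 0.04,2,0.25,0,0,0, 0.04,2.8,0.25,0,0,0, 0.04,3.4,0.25,0,0,0, 0.04,3.4,0.25,0,0,0, 0.04,3.4,0.25,0,0,0]'
python3 - <<'E'
from fp import *
from h import *
to([655.7,15,155],rot([0,0,-1],1.19))
im=ctrl.capture("side");cv2.imwrite("pics/side15.png",im[:,:,::-1]);crop("side",im,270,180,330,260,7,"s15")
E
```

```text
time_s: 16.3
eef_pos: [655.9, 15.5, 167.9]
ee_rot: [0.696, -0.693, 0.133, -0.133]
force: [-0.3, -0.0, -1.7]
grip_width: 0.291
t 16.3 pos [655.9  15.5 167.9] F [-0.3 -0.  -1.7] w 0.291 J [-0.16  0.65  1.14  0.    1.35 -1.35]
shift cm [ 0.01  1.29 -0.06] rot [-0.004  0.003 -0.001] deg 0.3
```

View pics/s15.png

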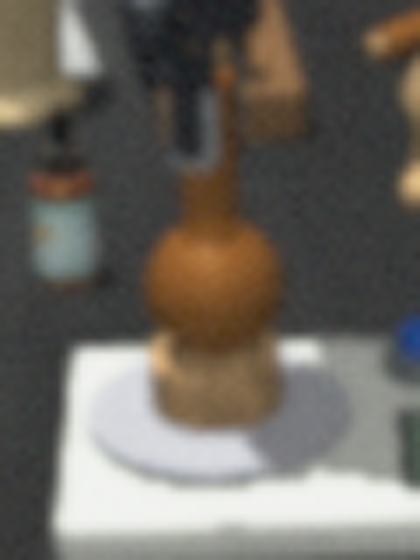

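```bash
python3 -m inch '[0,0.15,-0.05,0,0,0, 0,0.3,-0.05,0,0,0, 0,0.45,-0.05,0,0,0, 0,0.6,-0.05,0,0,0, 0,0.6,-0.05,0,0,0, 0,0.6,-0.05,0,0,0]'
python3 -m inch '[0,0.05,0,0,0,0, 0,0.1,0,0,0,0, 0,0.15,0,0,0,0, 0,0.2,0,0,0,0, 0,0.2,0,0,0,0]'
```

```text
time_s: 16.85
eef_pos: [655.8, 15.1, 162.3]
ee_rot: [0.696, -0.693, 0.133, -0.133]
force: [1.1, -0.3, -0.8]
grip_width: 0.289
time_s: 17.27
eef_pos: [655.7, 15.1, 160.2]
ee_rot: [0.696, -0.693, 0.133, -0.133]
force: [0.4, -0.0, -1.7]
grip_width: 0.289
```

```bash
python3 -m inch '[0,0.05,0,0,0,0, 0,0.1,0,0,0,0, 0,0.15,0,0,0,0, 0,0.2,0,0,0,0, 0,0.2,0,0,0,0]'
python3 -m inch '[0,0.05,0,0,0,0, 0,0.1,0,0,0,0, 0,0.1,0,0,0,0]'
```

```text
time_s: 17.68
eef_pos: [656.0, 14.9, 158.9]
ee_rot: [0.696, -0.693, 0.132, -0.133]
force: [1.1, -0.5, 4.7]
grip_width: 0.293
time_s: 17.93
eef_pos: [656.3, 14.7, 158.5]
ee_rot: [0.696, -0.693, 0.132, -0.134]
force: [-0.5, -2.2, 7.1]
grip_width: 0.295
```

```bash
python3 -m inch '[0,-0.05,0,0,0,0, 0,-0.05,0,0,0,0]'
python3 - <<'E'
from h import *
im=ctrl.capture("side");cv2.imwrite("pics/side16.png",im[:,:,::-1]);crop("side",im,270,180,330,260,7,"s16")
E
```

```text
time_s: 18.1
eef_pos: [656.1, 14.8, 158.6]
ee_rot: [0.696, -0.693, 0.132, -0.134]
force: [1.0, -2.3, 6.9]
grip_width: 0.291
```

View pics/s16.png

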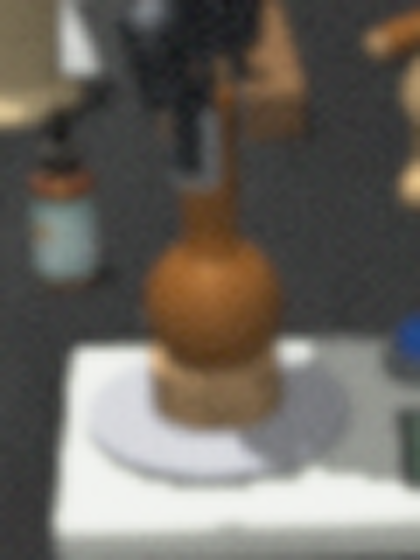

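```bash
python3 - <<'E'
from h import *
print(proj("side",[656,15,91]),proj("side",[656,15,94]))
E
```

```text
[299.86996332 223.18392289] [299.83218095 222.34910061]
```

```bash
python3 -m inch '[0,-0.05,0,0,0,0, 0,-0.05,0,0,0,0, 0,-0.05,0,0,0,0]' 0.3
python3 - <<'E'
from h import *
im=ctrl.capture("side");cv2.imwrite("pics/side17.png",im[:,:,::-1]);crop("side",im,270,180,330,260,7,"s17")
E
```

```text
time_s: 18.4
eef_pos: [655.6, 15.3, 157.8]
ee_rot: [0.696, -0.693, 0.133, -0.133]
force: [0.4, 0.3, -0.0]
grip_width: 0.352
```

View pics/s17.png

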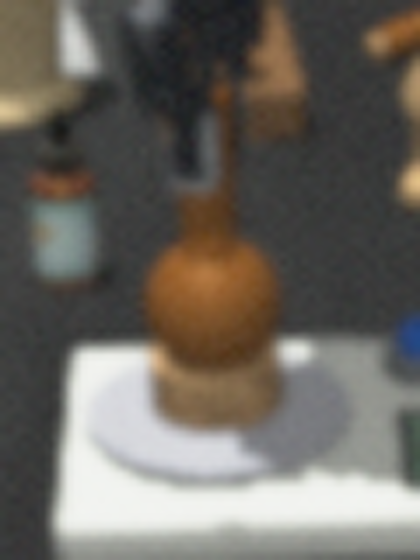

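Upright and stable with the fingers loosened. I open fully and lift clear, straight up.

```bash
python3 -m inch '[0,0,0,0,0,0, 0,0,0,0,0,0, 0,0,0,0,0,0, 0,0,0,0,0,0, 0,0,0,0,0,0, 0,0,0,0,0,0]' -1
python3 -m inch '[0,-1,0,0,0,0, 0,-3,0,0,0,0, 0,-6,0,0,0,0, 0,-9,0,0,0,0, 0,-12,0,0,0,0, 0,-14,0,0,0,0, 0,-14,0,0,0,0]'
python3 -m inch '[-3,-1,0,0,0,0, -6,-1,0,0,0,0, -10,-1,0,0,0,0, -14,-1,0,0,0,0, -18,-1,0,0,0,0, -22,-1,0,0,0,0, -24,-1,0,0,0,0, -24,-1,0,0,0,0]'
python3 - <<'E'
from h import *
im=ctrl.capture("side");cv2.imwrite("pics/side18.png",im[:,:,::-1]);crop("side",im,240,150,400,290,5,"s18")
im=ctrl.capture("top");cv2.imwrite("pics/top18.png",im[:,:,::-1]);crop("top",im,220,110,340,220,6,"t18")
E
```

```text
time_s: 18.95
eef_pos: [655.8, 15.1, 158.3]
ee_rot: [0.696, -0.693, 0.133, -0.133]
force: [-0.3, 0.3, 0.2]
grip_width: 0.999
time_s: 19.53
eef_pos: [656.5, 14.4, 304.4]
ee_rot: [0.696, -0.693, 0.129, -0.136]
force: [0.5, 0.3, 1.2]
grip_width: 1.0
time_s: 20.2
eef_pos: [429.5, 104.4, 309.3]
ee_rot: [0.696, -0.693, 0.131, -0.133]
force: [0.5, 0.0, 0.2]
grip_width: 1.001
```

View pics/s18.png

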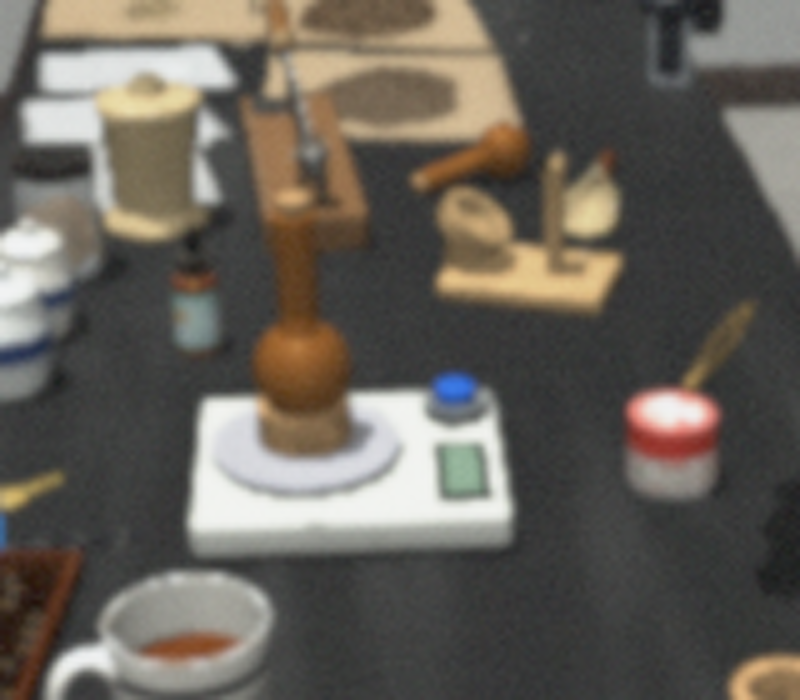

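View pics/t18.png

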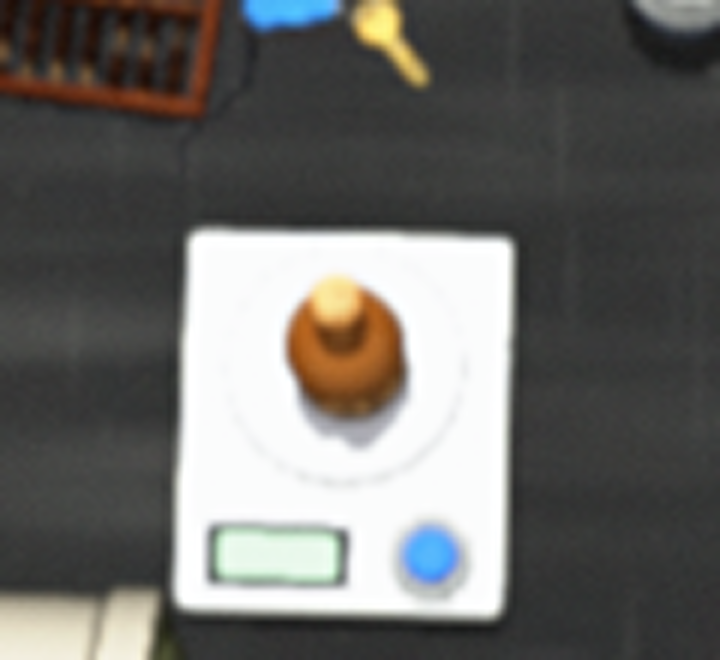

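```bash
python3 - <<'E'
from h import *
B,e=tri((277.1,167.6),(300.2,222.2));T,e2=tri((275.6,159.1),(298.4,189.2));d=T-B
print(B,e,T,e2,np.linalg.norm(d),np.degrees(np.arccos(d[2]/np.linalg.norm(d))))
print(proj("side",[656,15,209])-proj("side",[656,15,91]),proj("top",[656,15,209])-proj("top",[656,15,91]))
s=ctrl.sense();print(s["time_s"],abs(s["dq"]).max())
E
```

```text
[654.06822931  12.28532534  92.93818067] [np.float64(0.7775039100565668), np.float64(0.7775039100566796)] [655.35403952   9.34973587 206.65117521] [np.float64(0.5094789642220301), np.float64(0.5094789642214695)] 113.75814748842586 1.6143727235375176
[ -1.5367485  -33.95530688] [-2.73772286 -8.34089695]
20.3 0.040033352401369245
```

Ball centre is at z≈93 (expected 91), tilt about 1.6°, and the button is up. Handing in once the arm is still.

```bash
python3 -m inch '[-24,-1,0,0,0,0]' >/dev/null; python3 -m inch '[0,0,0,0,0,0, 0,0,0,0,0,0, 0,0,0,0,0,0, 0,0,0,0,0,0]'
python3 - <<'E'
from rig import ctrl
print(ctrl.finish_job())
E
```

```text
time_s: 20.72
eef_pos: [394.8, 117.9, 310.0]
ee_rot: [0.696, -0.693, 0.133, -0.133]
force: [-0.3, 0.2, 0.7]
grip_width: 0.998
the job is handed in; nothing more can be done
None
```

The flask stands upright in the cork ring on the scale's pan. I handed the job in at about 21 s of the 61 s allowed, and the hand-in gave no verdict.

What I did, in order:
1. **Ring:** I took the farther of the two cork rings and set it flat in the middle of the pan, then let go.
2. **Tare:** I pressed the blue button onto its stop, with about 32 N on it. The picture showed it down in its housing, and afterwards up again.
3. **Flask:** I gripped the larger flask along its neck and lifted it straight out of the cradle. I turned it upright, lowered it into the ring at about 7 N contact force, released it and moved the arm clear.

My last checks put the ball centre about 53 mm above the pan (51 mm nominal, 46–56 mm allowed). The neck leaned about 1.6°, the ring lay within a few mm of the pan's centre, and the button was up. The mug, dropper bottle, tin and cradle looked unmoved; I checked those by eye only.

Some things did not go perfectly or could not be settled:
- **Camera agreement:** The two cameras disagreed by up to 2–3 mm on positions. An automatic fit of the ring on the pan was unreliable in one view, so I judged it by an overlay.
- **Flask in the cradle:** Closing the gripper pushed the neck a few mm sideways before the lift. The tare step was already done by then.
- **Extra arm move:** My last move before handing in carried the arm about 4 cm farther back than needed, in free air.

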